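# Load the ink shaker and start it

## Task

Load the ink shaker and start it: take the retaining bar off its two posts and lay it on the bench, put every ink jar from the cork mat upright and fully down into a cage pocket of its own (any pocket), and lay the bar back across the jars so that it rests flat and centred in the notches of both posts. Only then push the start lever all the way over, away from the robot. Leave the can, the squeegee and the spatula where they are.

Things in the scene. Friction and masses are not known exactly. Their poses are not given: they have to be found in the camera images.
- shaker: Fixed ink shaker: blue base (x -70 to 70 mm, y -180 to 220), top 45 mm above the bench; on it an open aluminium cage, 56 mm (x) by 264 mm (y), with a row of five pockets along y, walls 4 mm thick, rims 87 mm above the bench, and a grey post at each end. Origin: on the bench under the cage's middle; z up, y along the row, x across it, away from the robot. Start lever at x 0, y 192 mm.
- pocket0 (a point): Centre of the floor of cage pocket 0 (of 0 to 4, in order along the shaker's y, 52 mm apart, pocket 2 in the middle), 53 mm above the bench. The pocket is 48 mm square and 34 mm deep, so its mouth is 87 mm above the bench.
- pocket1 (a point): Centre of the floor of cage pocket 1 (of 0 to 4, in order along the shaker's y, 52 mm apart, pocket 2 in the middle), 53 mm above the bench. The pocket is 48 mm square and 34 mm deep, so its mouth is 87 mm above the bench.
- pocket2 (a point): Centre of the floor of cage pocket 2 (of 0 to 4, in order along the shaker's y, 52 mm apart, pocket 2 in the middle), 53 mm above the bench. The pocket is 48 mm square and 34 mm deep, so its mouth is 87 mm above the bench.
- pocket3 (a point): Centre of the floor of cage pocket 3 (of 0 to 4, in order along the shaker's y, 52 mm apart, pocket 2 in the middle), 53 mm above the bench. The pocket is 48 mm square and 34 mm deep, so its mouth is 87 mm above the bench.
- pocket4 (a point): Centre of the floor of cage pocket 4 (of 0 to 4, in order along the shaker's y, 52 mm apart, pocket 2 in the middle), 53 mm above the bench. The pocket is 48 mm square and 34 mm deep, so its mouth is 87 mm above the bench.
- notch_left (a point): Middle of the notch floor, 137 mm above the bench, on the post at the shaker's +y end (y 147 mm). Post 56 mm (x) by 24 mm (y); the notch is 36 mm wide (x), open along y, between yellow cheeks that reach 153 mm above the bench.
- notch_right (a point): Middle of the notch floor of the like post at the shaker's -y end (y -147 mm), 137 mm above the bench.
- bar: Loose retaining bar, 0.3 kg: flat aluminium, 330 mm long (y), 30 wide (x), 12 thick; upright red grip in its middle, 70 mm long (y), 16 wide (x), from 12 to 48 mm above the underside. Origin: middle of the underside; z up. Starts in the two notches over the empty cage; there its underside clears seated jars' lids by 4 mm. May go back either way round.
- jar0: Closed ink jar with white lid, body red: upright cylinder 42 mm in diameter, 80 mm tall, about 0.15 kg, bottom-heavy. Origin: middle of the underside; z points up to the lid. Starts upright on the cork mat. May be absent (None).
- jar1: Closed ink jar with white lid, body blue: upright cylinder 42 mm in diameter, 80 mm tall, about 0.15 kg, bottom-heavy. Origin: middle of the underside; z points up to the lid. Starts upright on the cork mat. May be absent (None).
- jar2: Closed ink jar with white lid, body yellow: upright cylinder 42 mm in diameter, 80 mm tall, about 0.15 kg, bottom-heavy. Origin: middle of the underside; z points up to the lid. Starts upright on the cork mat. May be absent (None).
- jar3: Closed ink jar with white lid, body green: upright cylinder 42 mm in diameter, 80 mm tall, about 0.15 kg, bottom-heavy. Origin: middle of the underside; z points up to the lid. Starts upright on the cork mat. May be absent (None).
- jar4: Closed ink jar with white lid, body orange: upright cylinder 42 mm in diameter, 80 mm tall, about 0.15 kg, bottom-heavy. Origin: middle of the underside; z points up to the lid. Starts upright on the cork mat. May be absent (None).
- mat: Cork mat fixed to the bench, 300 mm (x) by 210 mm (y), under 1 mm thick (as good as level with the bench), on which the jars stand; origin on the bench under its centre.
- start (a joint): Start lever of the shaker (red toggle on a small grey block): about 0 to 0.15 rad = off, leaning to the shaker's -x side (towards the robot); 1.0 rad = fully over to +x, on. It stays where it is left; light friction.
- start_tip (a point): Centre of the red ball, 26 mm in diameter, at the tip of the start lever; about 128 mm above the bench when off. The arm is 70 mm long from its pivot (shaker x 0, y 192, z 67 mm), leans 0.5 rad from upright at either end of its swing, and swings in the shaker's x-z plane.
- can: Bystander: pale grey ink can, 86 mm in diameter, 120 mm tall, standing on the bench to the right of the shaker. Origin: middle of the underside.
- squeegee: Bystander: squeegee lying on its long side, wooden, 200 mm long (y), 60 mm high, on the bench to the right. Origin: underside of the wooden part, middle.
- scraper: Bystander: flat ink spatula, 200 mm long, lying on the bench beyond the mat.
Things that resemble listed ones, but are neither listed nor needed, are in the scene too. What is shaped like the jar4 but black or pink is not meant.

How it is judged:
By the outcome, as a careful person would: the job done as asked, in the order asked, and still so for the second after the job is handed in, with the robot touching nothing.
Of jar0, jar1, jar2, jar3, jar4 only 3 to 5 are there at a start; the rules pass over those that are not, and their reading is None.
At some moment in a run one of jar0, jar1, jar2, jar3, jar4 may be knocked a few centimetres aside while the robot is not near it.
It also fails if it takes over 210 s, if anything falls off the work surface, if the arm or the gripper's body presses on something with over 40 N, if the wrist force passes 120 N, or if a joint passes its speed limit or range.

## Robot

A 6-joint arm with a two-finger parallel gripper is mounted at the origin on the work surface. World frame = base frame: x ahead of the robot, y to its left, z up, the work surface at z = 0. Lengths are in mm, angles in rad, forces in N, time in s.
With the tool pointing down it reaches from about 400 to 925 mm from the base axis. Payload 12.5 kg.
Tool frame: the origin (TCP) lies at the very end of the fingers, on their centre line; the grasp point (between the pads) lies env.grip_point_offset behind it (env.grip_point_offset is the distance from the TCP to the grasp point, in mm); y points along the fingers, z is the direction in which the jaws open and shut, and the axes are right-handed (so a half turn about y gives the same grasp; the last joint's range is limited). The gripper opens to 95 mm and grips with 3 to 60 N. Pads are 20 mm wide; open, the fingers measure 119 mm over their backs; the gripper's body (75 mm by 180 mm) begins 59 mm behind the grasp point.
Start: joints at [1.183, 0.491, 1.559, -0, 1.092, -0.106], TCP at [173.786, 600.371, 214.661] pointing down, gripper open.
Joint ranges: [-3.1, 3.1], [-0.84, 2.19], [0.05, 2.79], [-1.13, 4.28], [0.06, 2.93], [-2.69, 2.69]. Speed limits (rad/s): [2.22, 2.22, 2.79, 3.14, 3.14, 3.14].

## Interface

Orientations are given as [roll, pitch, yaw] about the fixed x, y, z axes, in that order (R = Rz(yaw) Ry(pitch) Rx(roll)).
In Python, from cell import readout, read_camera, env, nets gives the robot as it stands.
- The arm moves only by the tool apply_moves, never from a script. Its argument "increments" is a list of rows, each a list of 3 entries, a list of its own where there are three numbers: the shift along the tool's x, y, z in cm, then the turn, a rotation vector about the tool's x, y, z in degrees, then the finger opening in cm, from 0 to 9.51. A call has exactly 5 rows; each row shifts and turns the pose as measured when the row begins, along the tool's axes as they then stand; what a row does not reach is not made up. A row lasts 1/8 s, in which the tool goes at most 62.5 mm and 10.7 degrees, less where a joint would pass 70% of its speed; a pose out of reach is approached as far as the arm can. A call with a gripper value outside its range is refused whole. The fingers move at their own pace and stop on an object; the grip force is fixed at half the most. Time passes only in rows, so rows that do not move let the fingers close, or fill a call up. It gives the time, the measured TCP pose, the force and the opening at its end, in the units of the state.
- readout.state(): the state, without advancing time (a new reading comes with each control period).
- read_camera(name): name is "side" or "top" or "wrist"; returns a dict with "img" (400x640x3 uint8, red, green, blue), "vfov" (degrees; the focal length in pixels is half the picture's height over the tangent of half this angle, whatever the lens; pixels are square), "cx", "cy" (the principal point, pixels), "rvec" (rotation vector, rad) and "tvec" (3), from world to camera coordinates, as OpenCV has them; the wrist camera has in their place "mount" (4x4, takes a point from camera to tool coordinates, whose origin is the TCP and whose axes are the tool frame's). Camera axes: x right, y down, z forward; pixel columns grow to the right and rows downward; lengths in mm; the calibration is good to about 2 mm. A picture is of the moment at which its call begins: read the wrist's pose just before it. There is no depth.
- env.job_done(): hands the job in, once; it reports no verdict.
Trained networks look in a picture, given as the dict that the camera call returned (one of the last four; its "shot" number tells which), for a name from the list of things; names that differ only in an ending like _2 or _b are one class to them, and where a whole thing is asked for, a point or a joint stands for the part that bears it (a point fixed in the world has none). Each returns a list of dicts, best first, with "confidence" (0 to 1); they miss things now and then, are a little off and sometimes report something else, mostly with a low value. They report only what shows in the picture. A call takes as long as a camera call. They do not tell look-alikes from the thing itself.
- nets.look_for(picture, thing): "point" ([x, y, z] in mm, in the coordinates of the camera as it stood for that picture, good to about 4 mm: the middle of the surface that is visible of it).
- nets.mark_of(picture, thing): "point" ([x, y, z] in mm, in the coordinates of the camera as it stood for that picture, good to about 4 mm: a listed point, or the origin of a listed thing).
The state is a dict: "t": time; "joints": joint angles; "qvel": joint speeds; "tau": joint torques, N m; "eef_pos": TCP position; "tcp_rot": TCP orientation; "ft_force": force on the tool from outside, world axes, zero at the start; "moment": the same for the moment, N m; "opening": opening from 0.0 (shut) to 1.0 (fully open).
Only numpy, scipy, OpenCV 4.12 (cv2) and the standard library are available. Lean on these libraries where they do the work, as an engineer would, in place of code of your own. Each camera call takes 0.05 s, during which the arm holds its last target. There are 200 camera calls.

## Working session

There is one attempt and no reset: what is moved stays moved. The work goes in short steps, Python scripts to look and compute and a tool call to move; the robot and the scene stay as the last step left them, time stands still between calls to the robot, and variables do not carry over. Pictures are saved under pics/ and viewed, about 12 in all and at most 16, crops included, and the job is handed in when it is done.

Besides the shell and the picture viewer there is one more tool, called after ">>>" as name(argument=value, ...), one argument or row to a line, values as JSON. apply_moves: Moves the arm, as the interface text tells. Its arguments: {"type":"object","properties":{"increments":{"type":"array"}},"required":["increments"]}

```bash
ls; mkdir -p pics
cat > h.py <<'E'
import numpy as np, cv2
from scipy.spatial.transform import Rotation as R
from cell import readout, read_camera, env, nets
def pose():
    s=readout.state(); return np.array(s["eef_pos"]),R.from_euler('xyz',s["tcp_rot"]).as_matrix(),s
def shot(name):
    p,Rm,s=pose(); c=read_camera(name)
    if "mount" in c and c.get("rvec") is None:
        M=np.array(c["mount"]); c["Rw"]=Rm@M[:3,:3]; c["tw"]=Rm@M[:3,3]+p
    else:
        r=cv2.Rodrigues(np.array(c["rvec"],float))[0]; c["Rw"]=r.T; c["tw"]=-r.T@np.array(c["tvec"],float).ravel()
    c["f"]=200/np.tan(np.radians(c["vfov"])/2)
    return c
def clean(c): return {k:v for k,v in c.items() if k not in("Rw","tw","f")}
def W(c,pt): return c["Rw"]@np.array(pt)+c["tw"]
def proj(c,w):
    q=c["Rw"].T@(np.array(w,float)-c["tw"]); return q[:2]/q[2]*c["f"]+[c["cx"],c["cy"]]
def ray(c,uv,z):
    d=c["Rw"]@np.array([(uv[0]-c["cx"])/c["f"],(uv[1]-c["cy"])/c["f"],1]); return c["tw"]+d*(z-c["tw"][2])/d[2]
def save(c,n): cv2.imwrite(f"pics/{n}.png",cv2.cvtColor(c["img"],cv2.COLOR_RGB2BGR))
def find(c,t,fn="mark_of",mc=.3):
    return [(np.round(W(c,d["point"])).tolist(),round(d["confidence"],2)) for d in getattr(nets,fn)(clean(c),t) if d["confidence"]>mc]
E
python3 - <<'E'
from h import *
print(env.grip_point_offset, readout.state())
for n in("top","side"):
    c=shot(n); save(c,n); print(n,c["tw"])
    for t in["jar0","jar1","jar2","jar3","jar4","bar","notch_left","notch_right","pocket0","pocket2","pocket4","start_tip","can","squeegee","scraper","mat","shaker"]: print(t,find(c,t))
E
```

```text
pics
18.8 {'t': 0.0, 'joints': array([ 1.18339263e+00,  4.91587498e-01,  1.55946969e+00, -3.31147422e-05,
        1.09170638e+00, -1.05587453e-01]), 'qvel': array([-9.29898922e-04,  2.03549937e-04,  6.89152945e-04,  2.77058586e-04,
        2.52980550e-03, -4.12640023e-05]), 'tau': array([ 9.11377920e-04, -6.12641716e+01, -2.58175242e+01,  6.92171766e-02,
        4.82514419e-02, -1.26531950e-04]), 'eef_pos': array([173.69396603, 600.11268318, 214.03742635]), 'tcp_rot': array([-1.57196381e+00,  9.41988733e-05, -2.81801012e-01]), 'ft_force': array([-0.19114712,  0.32475966,  0.23521831]), 'moment': array([ 0.009905  ,  0.040558  , -0.05595506]), 'opening': 0.998788209184612}
top [ 369.76408219  -23.17738439 1450.06001182]
jar0 [([586.0, 211.0, 1.0], 0.73), ([492.0, 238.0, 1.0], 0.72), ([727.0, 389.0, 1.0], 0.64), ([799.0, 153.0, -3.0], 0.64), ([515.0, 326.0, -1.0], 0.63), ([410.0, 264.0, -0.0], 0.58), ([493.0, 475.0, -3.0], 0.58), ([618.0, 301.0, -5.0], 0.52)]
jar1 [([586.0, 211.0, 1.0], 0.73), ([492.0, 238.0, 1.0], 0.72), ([727.0, 389.0, 1.0], 0.64), ([799.0, 153.0, -3.0], 0.64), ([515
[... 3220 characters left out ...]
([581.0, -94.0, 54.0], 0.84), ([590.0, -199.0, 55.0], 0.74), ([588.0, -140.0, 53.0], 0.6), ([571.0, -40.0, 52.0], 0.59)]
pocket2 [([588.0, -249.0, 53.0], 0.91), ([581.0, -94.0, 54.0], 0.84), ([590.0, -199.0, 55.0], 0.74), ([588.0, -140.0, 53.0], 0.6), ([571.0, -40.0, 52.0], 0.59)]
pocket4 [([588.0, -249.0, 53.0], 0.91), ([581.0, -94.0, 54.0], 0.84), ([590.0, -199.0, 55.0], 0.74), ([588.0, -140.0, 53.0], 0.6), ([571.0, -40.0, 52.0], 0.59)]
start_tip [([549.0, 46.0, 132.0], 0.67)]
can [([552.0, -481.0, 0.0], 0.95)]
squeegee [([329.0, -411.0, -4.0], 0.62)]
scraper [([734.0, 243.0, -2.0], 0.9)]
mat [([491.0, 236.0, -3.0], 0.52)]
shaker [([588.0, -145.0, -5.0], 0.85), ([578.0, 3.0, 134.0], 0.68)]
```

View pics/top.png

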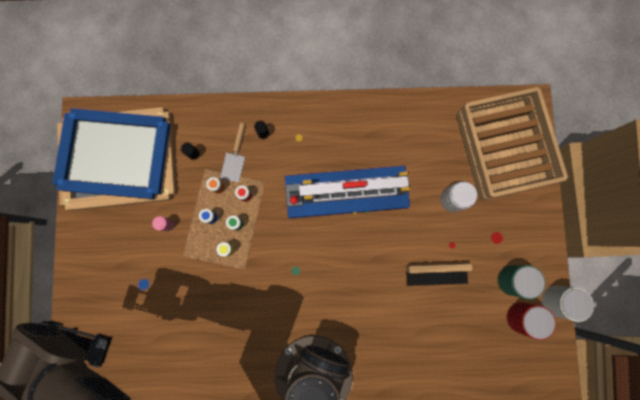

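View pics/side.png

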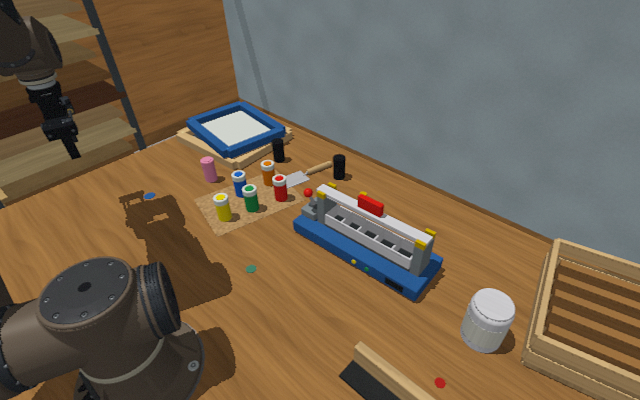

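Run:
```python
from h import *
# fit shaker pose from notches and pockets
loc=np.array([[0,147],[0,-147],[0,-104],[0,-52],[0,0],[0,52],[0,104]]*2,float)
w=np.array([[574,0],[593,-291],[593,-247],[588,-200],[584,-148],[581,-93],[578,-42],[577,2],[597,-291],[588,-249],[590,-199],[588,-140],[581,-94],[571,-40]],float)
m=w.mean(0);l=loc.mean(0);H=(loc-l).T@(w-m);a=np.arctan2(H[0,1]-H[1,0],H[0,0]+H[1,1]);
Rz=lambda a:np.array([[np.cos(a),-np.sin(a)],[np.sin(a),np.cos(a)]])
o=m-Rz(a)@l;print("shaker",o,np.degrees(a)); print(np.round(w-(loc@Rz(a).T+o)))
p,Rm,s=pose();print(Rm)
c=shot("top")
for q in[(586,211),(491,238),(727,387),(797,152),(515,326),(408,268),(494,476),(618,304)]:
    u=proj(c,[*q,80]).astype(int); r=c["img"][u[1],u[0]]; cc=shot("side"); v=proj(cc,[*q,35]).astype(int); v2=cc["img"][v[1],v[0]]; print(q,u,r,v,v2)
```

```text
shaker [ 584.5        -145.14285714] 4.044119299269108
[[-0. -1.]
 [-2.  1.]
 [ 1.  2.]
 [-0. -3.]
 [-0. -3.]
 [ 0.  0.]
 [ 1. -1.]
 [ 3.  1.]
 [ 2.  1.]
 [-4. -0.]
 [ 2. -2.]
 [ 4.  5.]
 [ 0. -1.]
 [-6.  1.]]
[[ 9.60549472e-01  5.25446574e-05  2.78109168e-01]
 [-2.78109172e-01  1.00953039e-04  9.60549467e-01]
 [ 2.23957771e-05 -9.99999994e-01  1.11583539e-04]]
(586, 211) [241 191] [219  55  49] [280 189] [125  19  20]
(491, 238) [232 221] [ 62 142  81] [251 199] [17 80 37]
(727, 387) [186 149] [22 20 25] [276 151] [17 15 16]
(797, 152) [259 126] [23 25 27] [337 167] [17 21 21]
(515, 326) [205 214] [ 51  98 186] [240 184] [ 18  56 110]
(408, 268) [223 248] [232 221  82] [223 208] [136 121   8]
(494, 476) [157 222] [228 137 162] [208 169] [132  77  93]
(618, 304) [212 182] [223 122  57] [268 173] [125  64   4]
```

Top and side views: five real jars are on the mat at top-view pixels red (241,191), green (232,221), blue (205,214), yellow (223,248) and orange (212,182). The black and pink ones are decoys. The bar is at (355,185) and the lever ball at about (295,200). The shaker fit has yaw 4.04° at (584.5, -145), so I'll keep the tool at that yaw throughout, with the jaws along shaker x.

>>> apply_moves(
  increments=[
    [[0, -2, 0], [0, 10.5, 0], 9.5],
    [[0, -2, 0], [0, 10.5, 0], 9.5],
    [[0, -2, 0], [0, 10.5, 0], 9.5],
    [[0, -2, 0], [0, 10.5, 0], 9.5],
    [[0, -2, 0], [0, 10.5, 0], 9.5],
  ],
)

```text
t: 2.88
eef_pos: [173.6, 599.8, 315.9]
tcp_rot: [-1.573, -0.003, -1.22]
ft_force: [0.7, -1.7, 0.5]
opening: 0.999
```

>>> apply_moves(
  increments=[
    [[0, 0, 0], [0, 8.6, 0], 9.5],
    [[0, 0, 0], [0, 8.6, 0], 9.5],
    [[0, 0, 0], [0, 0, 0], 9.5],
    [[0, 0, 5], [0, 0, 0], 9.5],
    [[0, 0, 5], [0, 0, 0], 9.5],
  ],
)

```text
t: 3.5
eef_pos: [272.7, 605.0, 318.7]
tcp_rot: [-1.571, 0.001, -1.518]
ft_force: [-0.8, 0.5, 0.1]
opening: 0.997
```

```bash
cat >> h.py <<'E'
def where(sx=584.5,sy=-145.1,yaw=4.04):
    p,Rm,s=pose(); a=np.radians(yaw); d=p-[sx,sy,0]
    Rs=np.array([[np.cos(a),np.sin(a),0],[-np.sin(a),np.cos(a),0],[0,0,1]])
    zz=Rm[:,2]; print("t",round(s["t"],2),"tcp",p.round(1),"local",(Rs@d).round(1),"zyaw",np.degrees(np.arctan2(zz[1],zz[0])).round(2),"down",Rm[:,1].round(4),"open",round(s["opening"]*95.1,1),"F",np.round(s["ft_force"],1))
def loc(x,y,sx=584.5,sy=-145.1,yaw=4.04):
    a=np.radians(yaw); d=np.array([x-sx,y-sy]); return (np.array([[np.cos(a),np.sin(a)],[-np.sin(a),np.cos(a)]])@d).round(1)
E
python3 -c "
from h import *
where()
for q in[(585,210),(490,238.5),(515,326),(407,267),(618,305)]: print(q,loc(*q))"
```

```text
t 3.5 tcp [272.7 605.  318.7] local [-258.1  770.2  318.7] zyaw 3.05 down [-3.e-04  5.e-04 -1.e+00] open 94.8 F [-0.8  0.5  0.1]
(585, 210) [ 25.5 354.2]
(490, 238.5) [-67.2 389.3]
(515, 326) [-36.1 474.8]
(407, 267) [-148.   423.6]
(618, 305) [ 65.1 446.6]
```

>>> apply_moves(
  increments=[
    [[5, 0, 3], [0, -1, 0], 9.5],
    [[5, 0, 3], [0, 0, 0], 9.5],
    [[5, 0, 3], [0, 0, 0], 9.5],
    [[5, 0, 3], [0, 0, 0], 9.5],
    [[5, 0, 3], [0, 0, 0], 9.5],
  ],
)

```text
t: 4.12
eef_pos: [446.9, 361.9, 316.0]
tcp_rot: [-1.572, -0.001, -1.477]
ft_force: [0.4, 0.2, 0.7]
opening: 0.999
```

>>> apply_moves(
  increments=[
    [[5, 0, 3], [0, 0, 0], 9.5],
    [[5, 0, 3], [0, 0, 0], 9.5],
    [[0, 0, 0], [0, 0, 0], 9.5],
    [[0, 0, 0], [0, 0, 0], 9.5],
    [[0, 0, 0], [0, 0, 0], 9.5],
  ],
)

```text
t: 4.75
eef_pos: [519.2, 262.5, 315.7]
tcp_rot: [-1.573, -0.001, -1.465]
ft_force: [-0.1, -0.1, -0.2]
opening: 0.996
```

Run:
```python
from h import *
where()
c=shot("wrist"); save(c,"w1"); print(c["tw"],c["Rw"][:,2],np.array(c["mount"]).round(2).tolist())
for fn in("mark_of","look_for"):
    for p,k in find(c,"jar0",fn): print(p,k,loc(*p[:2]))
```

```text
t 4.75 tcp [519.2 262.5 315.7] local [-36.4 411.2 315.7] zyaw 6.07 down [-0.0018 -0.0015 -1.    ] open 94.7 F [-0.1 -0.1 -0.2]
[512.39354829 328.51852547 484.61334448] [ 0.02269666 -0.23556483 -0.97159357] [[0.0, 0.97, 0.24, -66.16], [0.0, -0.24, 0.97, -168.97], [1.0, -0.0, -0.0, -0.13], [0.0, 0.0, 0.0, 1.0]]
[613.0, 305.0, 1.0] 0.98 [ 60.1 447. ]
[585.0, 216.0, -2.0] 0.97 [ 25.9 360.2]
[515.0, 328.0, -4.0] 0.89 [-36.  476.8]
[728.0, 385.0, 3.0] 0.83 [180.5 518.7]
[409.0, 271.0, -3.0] 0.77 [-145.7  427.4]
[796.0, 155.0, 0.0] 0.74 [232.1 284.5]
[490.0, 240.0, 0.0] 0.71 [-67.1 390.8]
[494.0, 478.0, 4.0] 0.68 [-46.4 627.9]
[414.0, 275.0, 77.0] 0.84 [-140.5  431.1]
[607.0, 307.0, 82.0] 0.79 [ 54.3 449.4]
[496.0, 466.0, 86.0] 0.75 [-45.2 615.8]
[516.0, 333.0, 76.0] 0.74 [-34.6 481.7]
[778.0, 164.0, 11.0] 0.68 [214.8 294.7]
[490.0, 245.0, 81.0] 0.57 [-66.8 395.8]
[722.0, 387.0, 82.0] 0.57 [174.6 521.1]
[581.0, 221.0, 78.0] 0.55 [ 22.3 365.4]
```

View pics/w1.png

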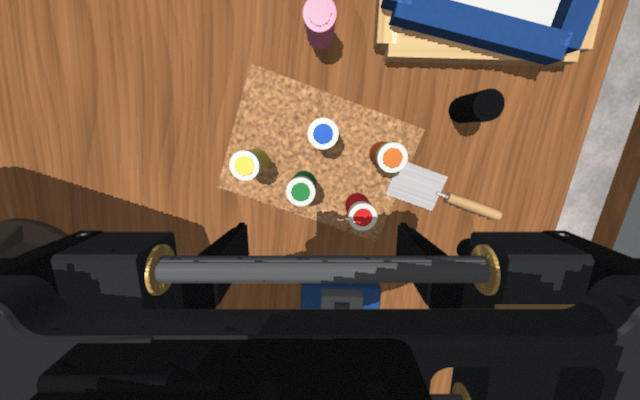

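Wrist view w1: lids at pixels blue (323,133), yellow (244,165), green (301,191), orange (392,157) and red (362,217). The spatula is close to the orange jar. Next I move over the shaker.

>>> apply_moves(
  increments=[
    [[5.8, 0, 0.5], [0, 0, 0], 9.5],
    [[5.8, 0, 0.5], [0, 0, 0], 9.5],
    [[5.8, 0, 0.5], [0, 0, 0], 9.5],
    [[5.8, 0, 0.5], [0, 0, 0], 9.5],
    [[5.8, 0, 0.5], [0, 0, 0], 9.5],
  ],
)

```text
t: 5.52
eef_pos: [576.1, -23.5, 316.6]
tcp_rot: [-1.571, -0.001, -1.45]
ft_force: [1.2, 0.2, 0.6]
opening: 1.005
```

>>> apply_moves(
  increments=[
    [[5.8, 0, 0.5], [0, 0, 0], 9.5],
    [[5.8, 0, 0.5], [0, 0, 0], 9.5],
    [[0, 0, 0], [0, 0, 0], 9.5],
    [[0, 0, 0], [0, 1, 0], 9.5],
    [[0, 0, 0], [0, 0, 0], 9.5],
  ],
)

```text
t: 6.15
eef_pos: [600.9, -140.5, 316.5]
tcp_rot: [-1.571, -0.001, -1.467]
ft_force: [0.4, 0.8, 0.2]
opening: 0.999
```

Run:
```python
from h import *
where()
c=shot("wrist"); save(c,"w2")
for t in("bar","notch_left","pocket0","start_tip"):
    for p,k in find(c,t): print(t,p,k,loc(*p[:2]))
im=cv2.imread("pics/w1.png");print(c["f"],c["cx"],c["cy"])
```

```text
t 6.15 tcp [ 600.9 -140.5  316.5] local [ 16.6   3.4 316.5] zyaw 5.94 down [ 0.e+00 -6.e-04 -1.e+00] open 95.0 F [0.4 0.8 0.2]
bar [583.0, -144.0, 138.0] 0.71 [-1.4  1.2]
notch_left [578.0, 2.0, 137.0] 0.72 [  3.9 147.2]
pocket0 [585.0, -198.0, 47.0] 0.85 [ -3.2 -52.8]
pocket0 [577.0, -44.0, 55.0] 0.82 [ -0.4 101.4]
pocket0 [592.0, -252.0, 51.0] 0.76 [-1.000e-01 -1.072e+02]
pocket0 [588.0, -144.0, 52.0] 0.67 [3.6 0.9]
start_tip [544.0, 45.0, 135.0] 0.94 [-27.  192.5]
283.39492058827176 322.0691301386423 201.95078104316832
```

View pics/w2.png

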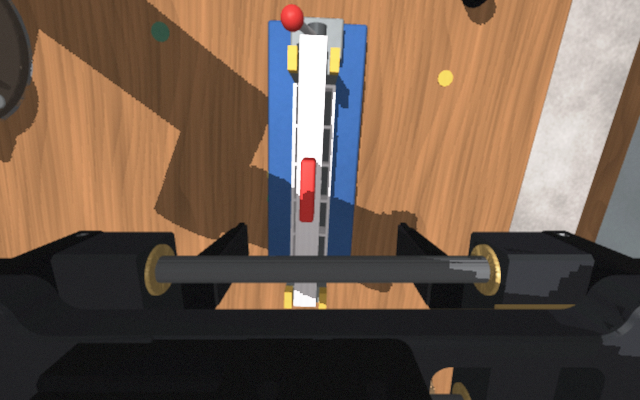

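```bash
cat > seg.py <<'E'
from h import *
def blobs(c,lo,hi,amin=25,inv=False):
    h=cv2.cvtColor(c["img"],cv2.COLOR_RGB2HSV); m=cv2.inRange(h,lo,hi)
    n,l,s,ce=cv2.connectedComponentsWithStats(m)
    return [(ce[i].round(1),s[i].tolist()) for i in range(1,n) if s[i][4]>=amin]
E
cat > lid.py <<'E'
from seg import *
COL={"red":0,"green":70,"blue":109,"yellow":28,"orange":9}
def lids(c,guess,z=80,win=22):
    """guess: dict name->(x,y); centre of white-lid filled contour, at height z"""
    out={}
    for n,q in guess.items():
        u=proj(c,[*q,z]); x0,y0=(u-win).astype(int); x0=max(x0,0);y0=max(y0,0)
        w=c["img"][y0:y0+2*win,x0:x0+2*win]
        if w.size==0: continue
        m=((w.min(2)>150)).astype(np.uint8)
        cs,_=cv2.findContours(m,cv2.RETR_EXTERNAL,cv2.CHAIN_APPROX_NONE)
        if not cs: continue
        k=max(cs,key=cv2.contourArea); (ex,ey),r=cv2.minEnclosingCircle(k)
        M=cv2.moments(k); 
        if M["m00"]<1: continue
        uv=np.array([M["m10"]/M["m00"]+x0,M["m01"]/M["m00"]+y0]); p=ray(c,uv,z)
        out[n]=(p[:2].round(1),loc(*p[:2]),round(r*np.linalg.norm(p-c["tw"])/c["f"],1),uv.round(1))
    return out
E
python3 - <<'E'
from lid import *
c=shot("wrist")
for ce,s in blobs(c,(20,120,90),(35,255,255),15): 
    p=ray(c,ce,153); print("Y",ce,s,p.round(1),loc(*p[:2]))
for ce,s in blobs(c,(0,150,80),(8,255,255),60)+blobs(c,(172,150,80),(180,255,255),60): 
    p=ray(c,ce,185); print("R",ce,s,p.round(1),loc(*p[:2]))
c["img"]=cv2.cvtColor(cv2.imread("pics/w1.png"),cv2.COLOR_BGR2RGB)
# pose at w1
Rm=R.from_euler('xyz',[-1.573,-.001,-1.465]).as_matrix();M=np.array(c["mount"]);c["Rw"]=Rm@M[:3,:3];c["tw"]=np.array([519.2,262.5,315.7])+Rm@M[:3,3]
G={"red":(585,210),"green":(490,238.5),"blue":(515,326),"yellow":(407,267),"orange":(618,305)}
for k,v in lids(c,G).items(): print(k,v)
c=shot("top")
for k,v in lids(c,G,win=9).items(): print("top",k,v)
for ce,s in blobs(c,(20,120,90),(35,255,255),4): 
    p=ray(c,ce,153); print("Y",ce,s,p.round(1),loc(*p[:2]))
E
```

```text
Y [292.4  57.9] [288, 45, 10, 27, 257] [ 5.54e+02 -4.00e-01  1.53e+02] [-20.2 146.5]
Y [334.3  60.5] [330, 47, 10, 27, 230] [599.1   1.7 153. ] [ 24.9 145.4]
Y [445.   77.4] [438, 70, 15, 16, 189] [721.1  -2.7 153. ] [146.3 132.5]
Y [154. 256.] [146, 245, 19, 24, 108] [ 397.8 -247.6  153. ] [-193.5  -89.1]
Y [477.5 251. ] [472, 247, 13, 8, 47] [ 803.5 -198.6  153. ] [214.7 -68.8]
Y [168.9 251.2] [164, 248, 10, 7, 25] [ 416.7 -239.   153. ] [-174.   -81.9]
Y [494.5 259.2] [489, 252, 11, 15, 42] [ 827.6 -207.3  153. ] [238.1 -79.2]
Y [492.9 286.7] [487, 275, 13, 20, 77] [ 835.  -245.5  153. ] [ 242.8 -117.8]
Y [153.7 285.9] [145, 276, 21, 19, 107] [ 395.9 -290.   153. ] [-198.4 -131.2]
Y [288.1 296.3] [284, 285, 9, 23, 183] [ 570.9 -287.   153. ] [ -23.5 -140.6]
Y [322.1 298.3] [319, 287, 7, 23, 156] [ 615.7 -285.3  153. ] [  21.2 -142.1]
Y [482.7 288.5] [480, 286, 7, 6, 15] [ 822.4 -249.4  153. ] [ 230.  -120.8]
Y [461.1 390.5] [453, 383, 18, 16, 69] [ 830.1 -412.8  153. ] [ 226.1 -284.3]
R [291.5  16.3] [280, 3, 24, 28, 486] [554.2  28.1 185. ] [-18.1 174.9]
R [307.  188.9] [300, 158
[... 821 characters left out ...]
w (array([405.8, 269.3]), array([-149.1,  426. ]), np.float64(23.1), array([222.9, 248.8]))
top orange (array([614.3, 302.9]), array([ 61.3, 444.8]), np.float64(21.9), array([212.4, 183.4]))
Y [298.5 137.5] [296, 135, 6, 6, 32] [736.5  22.4 153. ] [163.5 156.4]
Y [403.6 173.4] [401, 172, 6, 4, 17] [ 616.  -293.3  153. ] [  20.9 -150.1]
Y [306.7 181.9] [304, 181, 7, 3, 19] [598.    0.7 153. ] [ 23.7 144.5]
Y [403.9 189.1] [400, 188, 9, 4, 25] [ 567.9 -291.7  153. ] [ -26.9 -145. ]
Y [307.9 197.4] [304, 196, 9, 4, 29] [550.6  -1.7 153. ] [-23.7 145.4]
Y [223.1 248.9] [220, 246, 7, 7, 39] [403.6 253.3 153. ] [-152.4  410.1]
Y [231.6 252.8] [230, 252, 4, 3, 5] [391.4 228.1 153. ] [-166.3  385.9]
```

```bash
sed -i 's/sx=584.5,sy=-145.1,yaw=4.04/sx=584.1,sy=-145.6,yaw=3.45/' h.py
python3 - <<'E'
from h import *
where()
c=shot("wrist")
for n,uv,z in[("bar+y",(315,36),149),("bar-y",(304,306),149),("grip+y",(309,158),185),("grip-y",(306,221),185)]:
    p=ray(c,uv,z); print(n,loc(*p[:2]))
t=shot("top"); h=cv2.cvtColor(t["img"],cv2.COLOR_RGB2HSV)
cv2.imwrite("pics/crop.png",cv2.resize(cv2.cvtColor(t["img"][155:225,275:420],cv2.COLOR_RGB2BGR),None,fx=5,fy=5,interpolation=cv2.INTER_NEAREST))
for uv in[(270,27),(367,27)]: pass
# blue base edges in wrist view
hb=cv2.inRange(cv2.cvtColor(c["img"],cv2.COLOR_RGB2HSV),(100,120,40),(125,255,255))
L=[];Rr=[]
for v in range(35,220,5):
    x=np.where(hb[v,200:420])[0]
    if len(x)>3: L.append(loc(*ray(c,(x[0]+200,v),45)[:2])); Rr.append(loc(*ray(c,(x[-1]+201,v),45)[:2]))
L=np.array(L);Rr=np.array(Rr)
for E_ in(L,Rr):
    f=np.polyfit(E_[:,1],E_[:,0],1); r=E_[:,0]-np.polyval(f,E_[:,1]); k=abs(r)<2.5; f=np.polyfit(E_[k,1],E_[k,0],1); print("edge x at y0",f[1].round(1),"slope deg",np.degrees(f[0]).round(2),k.sum(),len(k))
E
```

```text
t 6.5 tcp [ 600.9 -141.5  316.5] local [ 17.    3.1 316.5] zyaw 5.92 down [ 2.e-04 -8.e-04 -1.e+00] open 94.9 F [-0.3 -0.4 -0.4]
bar+y [  2.1 169.8]
bar-y [  -0.7 -156.9]
grip+y [ 1.3 43.3]
grip-y [  0.2 -26.1]
edge x at y0 -66.3 slope deg -0.27 37 37
edge x at y0 69.8 slope deg 0.14 37 37
```

View pics/crop.png

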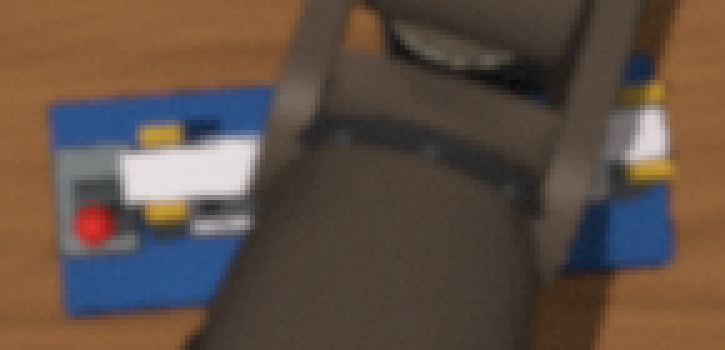

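Crop: the bar sticks out about 24 mm past the left post and about 11 mm past the right, so it sits roughly 6 mm towards +y. I'll grip it there and put it back centred.

>>> apply_moves(
  increments=[
    [[-0.3, 2, -1.6], [0, 2.5, 0], 5],
    [[0, 5, 0], [0, 0, 0], 5],
    [[0, 3, 0], [0, 0, 0], 5],
    [[0, 0, 0], [0, 0, 0], 5],
    [[0, 0, 0], [0, 0, 0], 5],
  ],
)

```text
t: 7.22
eef_pos: [585.1, -140.8, 216.0]
tcp_rot: [-1.568, -0.002, -1.513]
ft_force: [-0.4, -0.0, -0.3]
opening: 0.55
```

```bash
python3 -c "
from h import *
where()"
```

```text
t 7.22 tcp [ 585.1 -140.8  216. ] local [  1.3   4.8 216. ] zyaw 3.31 down [ 0.0034 -0.0019 -1.    ] open 52.3 F [-0.4 -0.  -0.3]
```

>>> apply_moves(
  increments=[
    [[-0.1, 3.5, 0], [0, 0, 0], 5],
    [[0, 2.6, 0], [0, 0, 0], 5],
    [[0, 0, 0], [0, 0, 0], 0],
    [[0, 0, 0], [0, 0, 0], 0],
    [[0, 0, 0], [0, 0, 0], 0],
  ],
)

```text
t: 7.85
eef_pos: [588.8, -141.0, 161.8]
tcp_rot: [-1.557, -0.007, -1.513]
ft_force: [-4.5, -0.2, 3.0]
opening: 0.268
```

```bash
python3 -c "
from h import *
where()"
```

```text
t 7.85 tcp [ 588.8 -141.   161.8] local [  5.    4.3 161.8] zyaw 3.32 down [ 0.0145 -0.0059 -0.9999] open 25.5 F [-4.5 -0.2  3. ]
```

>>> apply_moves(
  increments=[
    [[0, 0, 0], [0, 0, 0], 0],
    [[0, 0, 0], [0, 0, 0], 0],
    [[0, 0, 0], [0, 0, 0], 0],
    [[0, 0, 0], [0, 0, 0], 0],
    [[0, 0, 0], [0, 0, 0], 0],
  ],
)

```text
t: 8.48
eef_pos: [587.8, -141.0, 162.3]
tcp_rot: [-1.559, -0.006, -1.513]
ft_force: [-2.3, -0.6, -1.3]
opening: 0.162
```

```bash
python3 -c "
from h import *
where()"
```

```text
t 8.47 tcp [ 587.8 -141.   162.3] local [  3.9   4.4 162.3] zyaw 3.32 down [ 0.0125 -0.0057 -0.9999] open 15.4 F [-2.3 -0.6 -1.3]
```

>>> apply_moves(
  increments=[
    [[0, -2, 0], [0, 0, 0], 0],
    [[0, -3, 0], [0, 0, 0], 0],
    [[0, 0, 0], [0, 0, 0], 0],
    [[0, 0, 0], [0, 0, 0], 0],
    [[0, 0, 0], [0, 0, 0], 0],
  ],
)

```text
t: 9.1
eef_pos: [587.6, -140.3, 210.8]
tcp_rot: [-1.559, -0.005, -1.513]
ft_force: [-0.5, -0.2, -3.5]
opening: 0.163
```

```bash
python3 -c "
from h import *
where(); c=shot('wrist'); save(c,'w3')"
```

```text
t 9.1 tcp [ 587.6 -140.3  210.8] local [  3.8   5.  210.8] zyaw 3.32 down [ 0.0122 -0.0047 -0.9999] open 15.5 F [-0.5 -0.2 -3.5]
```

View pics/w3.png

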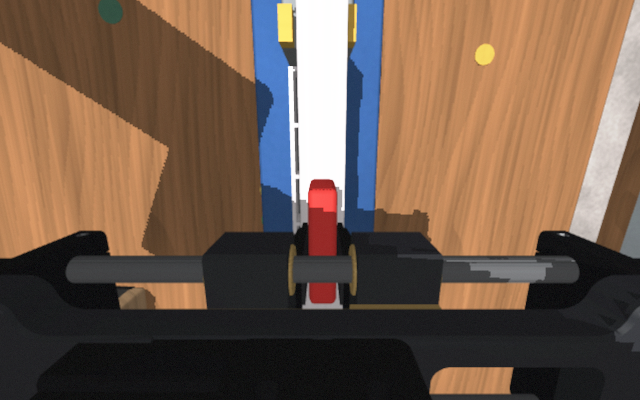

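w3: the bar hangs straight in the jaws, red grip at rows 183–303, col 322. Next, lay it on the bench in front of the shaker.

>>> apply_moves(
  increments=[
    [[0.9, 0, -4], [-0.7, 0, 0], 0],
    [[0.9, 0, -4], [0, 0, 0], 0],
    [[0.9, 0, -4], [0, 0, 0], 0],
    [[0.9, 0, -4], [0, 0, 0], 0],
    [[0, 0, 0], [0, 0, 0], 0],
  ],
)

```text
t: 9.78
eef_pos: [424.7, -185.9, 206.9]
tcp_rot: [-1.576, -0.003, -1.512]
ft_force: [-0.4, 1.1, -3.4]
opening: 0.167
```

>>> apply_moves(
  increments=[
    [[0, 0, 0], [0, 0, 0], 0],
    [[0, 5, 0], [0, 0, 0], 0],
    [[0, 5, 0], [0, 0, 0], 0],
    [[0, 4, 0], [0, 0, 0], 0],
    [[0, 0, 0], [0, 0, 0], 0],
  ],
)

```text
t: 10.4
eef_pos: [429.3, -186.8, 63.2]
tcp_rot: [-1.571, -0.006, -1.51]
ft_force: [1.1, 0.3, -3.1]
opening: 0.165
```

```bash
python3 -c "
from h import *
where()
c=shot('wrist'); save(c,'w4')
p,Rm,s=pose()
for v in [(322,183),(322,303)]:
    d=ray(c,v,p[2]-25.3+48); print((Rm.T@(d-p)).round(1))"
```

```text
t 10.4 tcp [ 429.3 -186.8   63.2] local [-157.   -31.9   63.2] zyaw 3.48 down [ 0.     -0.0056 -1.    ] open 15.7 F [ 1.1  0.3 -3.1]
[-41.6 -23.   -0.8]
[ 28.4 -22.5  -0.9]
```

>>> apply_moves(
  increments=[
    [[0, 2.5, 0], [0, 0, 0], 0],
    [[0, 1.1, 0], [0, 0, 0], 0],
    [[0, 0.3, 0], [0, 0, 0], 0],
    [[0, 0, 0], [0, 0, 0], 0],
    [[0, 0, 0], [0, 0, 0], 0],
  ],
)

```text
t: 11.08
eef_pos: [434.5, -189.1, 30.5]
tcp_rot: [-1.561, -0.013, -1.509]
ft_force: [0.2, -0.9, -3.9]
opening: 0.165
```

```bash
python3 -c "
from h import *
where()"
```

```text
t 11.07 tcp [ 434.5 -189.1   30.5] local [-152.   -34.4   30.5] zyaw 3.56 down [ 0.0107 -0.012  -0.9999] open 15.7 F [ 0.2 -0.9 -3.9]
```

>>> apply_moves(
  increments=[
    [[0, 0.4, 0], [-0.6, 0, 0.6], 0],
    [[0, 0.3, 0], [0, 0, 0], 0],
    [[0, 0, 0], [0, 0, 0], 0],
    [[0, 0, 0], [0, 0, 0], 3],
    [[0, 0, 0], [0, 0, 0], 3],
  ],
)

```text
t: 11.7
eef_pos: [435.3, -189.9, 25.1]
tcp_rot: [-1.57, -0.003, -1.509]
ft_force: [-0.4, -1.0, -0.3]
opening: 0.298
```

```bash
python3 -c "
from h import *
where()"
```

```text
t 11.7 tcp [ 435.3 -189.9   25.1] local [-151.2  -35.3   25.1] zyaw 3.55 down [ 0.0013 -0.0031 -1.    ] open 28.4 F [-0.4 -1.  -0.3]
```

>>> apply_moves(
  increments=[
    [[0, -5, 0], [0, 0, 0], 5],
    [[0, -6, 0], [0, 0, 0], 7],
    [[0, -6, 0], [0, 0, 0], 7],
    [[-4, -4, 4], [0, 0, 0], 7],
    [[-5, 0, 3.5], [0, 0, 0], 7],
  ],
)

```text
t: 12.32
eef_pos: [501.2, -100.3, 236.9]
tcp_rot: [-1.57, -0.002, -1.515]
ft_force: [0.7, -1.0, -0.9]
opening: 0.726
```

Run:
```python
from lid import *
where()
c=shot("top"); G={"red":(585,211.5),"green":(489.5,240),"blue":(513.5,326),"yellow":(406,269.5),"orange":(615,304)}
for k,v in lids(c,G,win=9).items(): print("top",k,v, loc(*G[k]))
c=shot("top")
```

```text
t 12.32 tcp [ 501.2 -100.3  236.9] local [-80.   50.2 236.9] zyaw 3.17 down [ 0.0013 -0.0015 -1.    ] open 69.0 F [ 0.7 -1.  -0.9]
top red (array([584.6, 211.3]), array([ 22. , 356.2]), np.float64(21.8), array([241.2, 191.8])) [ 22.4 356.4]
top green (array([489.2, 240. ]), array([-71.6, 390.6]), np.float64(22.5), array([232.3, 222. ])) [-71.2 390.6]
top blue (array([512.8, 325.1]), array([-42.8, 474.2]), np.float64(22.3), array([205.3, 215.3])) [-42.1 475. ]
top yellow (array([405.7, 269.4]), array([-153.1,  425. ]), np.float64(23.0), array([222.9, 248.9])) [-152.8  425.1]
top orange (array([614.1, 302.9]), array([ 57. , 445.9]), np.float64(21.9), array([212.4, 183.5])) [ 57.9 446.9]
```

>>> apply_moves(
  increments=[
    [[-5, 0, 1.7], [0, 0, 0], 7],
    [[-5, 0, 1.7], [0, 0, 0], 7],
    [[-5, 0, 1.7], [0, 0, 0], 7],
    [[-5, 0, 1.7], [0, 0, 0], 7],
    [[-5, 0, 1.7], [0, 0, 0], 7],
  ],
)

```text
t: 13.05
eef_pos: [572.1, 161.4, 233.3]
tcp_rot: [-1.575, -0.0, -1.513]
ft_force: [1.0, 0.7, -0.7]
opening: 0.737
```

>>> apply_moves(
  increments=[
    [[-3, 2, 1], [0, 0, 0], 7],
    [[0, 4, 0], [0, 0, 0], 7],
    [[0, 0, 0], [0, 0, 0], 7],
    [[0, 0, 0], [0, 0, 0], 7],
    [[0, 0, 0], [0, 0, 0], 7],
  ],
)

```text
t: 13.68
eef_pos: [581.3, 194.3, 173.1]
tcp_rot: [-1.574, -0.0, -1.51]
ft_force: [0.3, -0.5, -0.5]
opening: 0.739
```

Run:
```python
from lid import *
where(); c=shot("wrist"); save(c,"w5")
G={"red":(585,211.5),"green":(489.5,240),"blue":(513.5,326),"yellow":(406,269.5),"orange":(615,304)}
for k,v in lids(c,G,win=30).items(): print(k,v)
for n in("jar0",):
  for p,k in find(c,n): print(p,k,loc(*p[:2]))
```

```text
t 13.68 tcp [581.3 194.3 173.1] local [ 17.7 339.5 173.1] zyaw 3.46 down [-2.8e-03 -5.0e-04 -1.0e+00] open 70.3 F [ 0.3 -0.5 -0.5]
red (array([584.1, 214.1]), array([ 21.7, 359. ]), np.float64(21.6), array([326.9, 184.5]))
green (array([488.9, 242.6]), array([-71.7, 393.2]), np.float64(24.2), array([224.5, 147.3]))
blue (array([512.5, 328. ]), array([-43. , 477.1]), np.float64(28.0), array([250.5,  45.8]))
yellow (array([405.6, 272.1]), array([-153.1,  427.6]), np.float64(29.8), array([129.2, 107.7]))
orange (array([613.8, 305.5]), array([ 56.8, 448.5]), np.float64(25.4), array([368. ,  82.1]))
[583.0, 217.0, -2.0] 0.86 [ 20.7 362. ]
[488.0, 243.0, 2.0] 0.86 [-72.5 393.7]
[614.0, 306.0, 1.0] 0.81 [ 57. 449.]
[798.0, 154.0, -2.0] 0.66 [231.5 286.2]
[732.0, 385.0, 1.0] 0.63 [179.6 520.7]
[516.0, 333.0, -2.0] 0.6 [-39.2 481.8]
[406.0, 273.0, -2.0] 0.58 [-152.6  428.6]
```

View pics/w5.png

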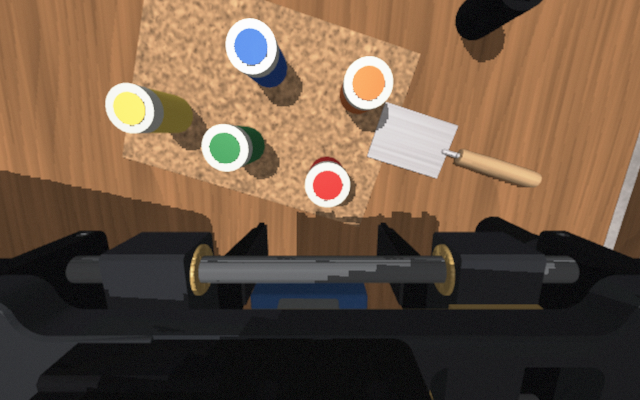

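w5: red lid at (327,185), clear of its neighbours. The wrist and top cameras agree on the jars apart from a constant 2.7 mm in y.

>>> apply_moves(
  increments=[
    [[-1.7, 0, 0.4], [0, 0, 0], 7],
    [[0, 4, 0], [0, 0, 0], 7],
    [[0, 5, 0], [0, 0, 0], 7],
    [[0, 0, 0], [0, 0, 0], 7],
    [[0, 0, 0], [0, 0, 0], 7],
  ],
)

```text
t: 14.4
eef_pos: [587.3, 216.0, 86.0]
tcp_rot: [-1.565, 0.002, -1.51]
ft_force: [-0.0, 0.8, 1.0]
opening: 0.733
```

```bash
python3 -c "
from h import *
where()"
```

```text
t 14.4 tcp [587.3 216.   86. ] local [ 25.  360.8  86. ] zyaw 3.46 down [ 0.0054  0.002  -1.    ] open 69.7 F [-0.   0.8  1. ]
```

>>> apply_moves(
  increments=[
    [[0.4, 2, -0.3], [0, 0, 0], 7],
    [[0, 2.6, 0], [0, 0, 0], 7],
    [[0, 0, 0], [0, 0, 0], 3],
    [[0, 0, 0], [0, 0, 0], 3],
    [[0, 0, 0], [0, 0, 0], 3],
  ],
)

```text
t: 15.02
eef_pos: [589.4, 214.0, 49.4]
tcp_rot: [-1.552, 0.004, -1.51]
ft_force: [-1.9, 0.6, 0.6]
opening: 0.477
```

>>> apply_moves(
  increments=[
    [[0, 0, 0], [0, 0, 0], 3],
    [[0, 0, 0], [0, 0, 0], 3],
    [[0, 0, 0], [0, 0, 0], 3],
    [[0, 0, 0], [0, 0, 0], 3],
    [[0, 0, 0], [0, 0, 0], 3],
  ],
)

```text
t: 15.65
eef_pos: [589.7, 214.1, 50.5]
tcp_rot: [-1.551, 0.004, -1.51]
ft_force: [0.1, -0.3, -1.7]
opening: 0.442
```

```bash
python3 -c "
from h import *
where()"
```

```text
t 15.65 tcp [589.7 214.1  50.5] local [ 27.2 358.7  50.5] zyaw 3.48 down [ 0.0193  0.0056 -0.9998] open 42.0 F [ 0.1 -0.3 -1.7]
```

>>> apply_moves(
  increments=[
    [[0, -4, 0], [-1.1, 0, 0], 3],
    [[0, -6, 0], [0, 0, 0], 3],
    [[0, -6, 0], [0, 0, 0], 3],
    [[3, -2.5, 0], [0, 0, 0], 3],
    [[5.5, 0, -0.3], [0, 0, 0], 3],
  ],
)

```text
t: 16.27
eef_pos: [590.9, 129.0, 240.0]
tcp_rot: [-1.573, 0.004, -1.505]
ft_force: [0.4, 0.2, -2.2]
opening: 0.442
```

>>> apply_moves(
  increments=[
    [[5.5, 0, -0.3], [0, 0, 0], 3],
    [[5.5, 0, -0.3], [0, 0, 0], 3],
    [[5.5, 0, -0.3], [0, 0, 0], 3],
    [[5.5, 0, -0.3], [0, 0, 0], 3],
    [[5.5, 0, -0.3], [0, 0, 0], 3],
  ],
)

```text
t: 16.9
eef_pos: [593.0, -154.4, 239.8]
tcp_rot: [-1.571, 0.004, -1.504]
ft_force: [-0.6, 0.7, -0.9]
opening: 0.439
```

>>> apply_moves(
  increments=[
    [[5, 0, -0.3], [0, 0, 0], 3],
    [[3, 0, 0], [0, 0, 0], 3],
    [[0, 0, 0], [0, 0, 0], 3],
    [[0, 0, 0], [0, 0, 0], 3],
    [[0, 0, 0], [0, 0, 0], 3],
  ],
)

```text
t: 17.52
eef_pos: [594.1, -239.3, 238.5]
tcp_rot: [-1.572, 0.005, -1.508]
ft_force: [1.3, 0.3, -0.7]
opening: 0.443
```

Run:
```python
from lid import *
where(); c=shot("wrist"); save(c,"w6")
for p,k in find(c,"jar0")[:3]: print(p,k,loc(*p[:2]))
for p,k in find(c,"pocket0"): print(p,k,loc(*p[:2]))
```

```text
t 17.52 tcp [ 594.1 -239.3  238.5] local [  4.3 -94.2 238.5] zyaw 3.62 down [-0.0018  0.0044 -1.    ] open 42.2 F [ 1.3  0.3 -0.7]
[592.0, -251.0, 52.0] 0.83 [   1.5 -105.7]
[578.0, -90.0, 50.0] 0.82 [-2.7 55.9]
[584.0, -141.0, 48.0] 0.81 [0.2 4.6]
[577.0, -42.0, 53.0] 0.73 [ -0.9 103.8]
[586.0, -196.0, 49.0] 0.65 [ -1.1 -50.4]
```

View pics/w6.png

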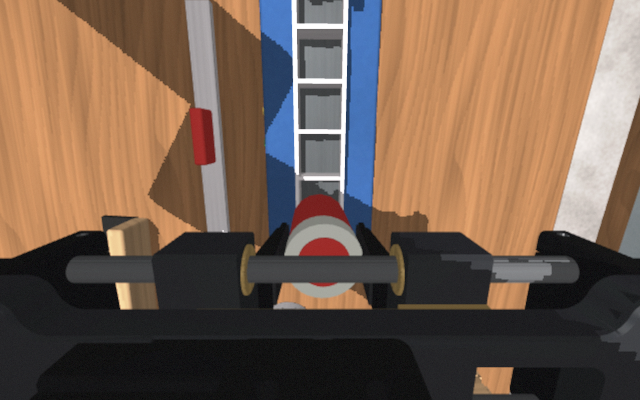

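```bash
cat > cage.py <<'E'
from seg import *
def cage(c):
    g=c["img"].min(2)
    for y in(78,26,-26,-78):
        u=proj(c,[*(np.array([584.1,-145.6])+R.from_euler('z',3.45,True).as_matrix()[:2,:2]@[0,y]),87])
        r0,c0=int(u[1]),int(u[0])
        if not 12<r0<215: continue
        rows=g[r0-12:r0+13,c0-12:c0+13].mean(1); w=np.clip(rows-np.percentile(rows,60),0,None)
        r=(w*np.arange(r0-12,r0+13)).sum()/w.sum()
        # side walls: mid-pocket row half pocket below
        u2=r+ (u[1]-proj(c,[*(np.array([584.1,-145.6])+R.from_euler('z',3.45,True).as_matrix()[:2,:2]@[0,y+26]),87])[1])*-1
        row=int(round(r)); b=g[row-1:row+2].mean(0); xs=np.where(b[c0-45:c0+45]>150)[0]+c0-45
        print(y,(round(r,1)),"cols",xs.min(),xs.max(),"mid",loc(*ray(c,((xs.min()+xs.max()+1)/2,r),87)[:2]),"width",(loc(*ray(c,(xs.max()+1,r),87)[:2])-loc(*ray(c,(xs.min(),r),87)[:2]))[0])
E
python3 - <<'E'
from cage import *
c=shot("wrist"); cage(c); p,Rm,s=pose()
for uv in[(323,260),(284,260),(362,260)]:
    d=ray(c,uv,p[2]-47+80); print("lid tool",(Rm.T@(d-p)).round(1))
for uv in[(323,219),(323,299)]:
    d=ray(c,uv,p[2]-47+80); print("lid tool rows",(Rm.T@(d-p)).round(1))
# top camera too
t=shot("top"); save(t,"t2")
E
```

```text
78 25.5 cols 292 347 mid [ 1.4 78.7] width 56.8
26 80.4 cols 293 346 mid [ 1.4 26.8] width 57.0
-26 131.0 cols 294 345 mid [  1.5 -25. ] width 57.1
-78 176.9 cols 296 343 mid [  1.5 -75.8] width 54.7
lid tool [ -2.3 -33.    0.3]
lid tool [ -2.3 -33.  -20. ]
lid tool [ -2.4 -33.   20.6]
lid tool rows [-24.6 -32.9   0.3]
lid tool rows [ 20.3 -33.1   0.3]
```

w6: the red jar is held centred, and the cage dividers at rows 26, 80, 131 and 177 put the cage 1.4 mm in x and 0.9 mm in y from my frame. I'll update the frame.

>>> apply_moves(
  increments=[
    [[1.1, 2, -0.3], [0, 0, 0], 3],
    [[0, 4, 0], [0, 0, 0], 3],
    [[0, 2, 0], [0, 0, 0], 3],
    [[0, 0, 0], [0, 0, 0], 3],
    [[0, 0, 0], [0, 0, 0], 3],
  ],
)

```text
t: 18.4
eef_pos: [592.8, -250.1, 158.5]
tcp_rot: [-1.569, 0.003, -1.506]
ft_force: [0.0, -0.4, -1.4]
opening: 0.443
```

```bash
sed -i 's/sx=584.1,sy=-145.6/sx=585.45,sy=-144.6/' h.py; python3 -c "
from h import *
where()"
```

```text
t 18.4 tcp [ 592.8 -250.1  158.5] local [   1.  -105.7  158.5] zyaw 3.71 down [ 0.0014  0.0027 -1.    ] open 42.1 F [ 0.  -0.4 -1.4]
```

>>> apply_moves(
  increments=[
    [[0, 2, -0.15], [-0.3, 0, 0], 3],
    [[0, 1.5, -0.1], [-0.2, 0, 0], 3],
    [[0, 0, 0], [0, 0, 0], 3],
    [[0, 0, 0], [0, 0, 0], 3],
    [[0, 0, 0], [0, 0, 0], 3],
  ],
)

```text
t: 19.02
eef_pos: [591.0, -250.4, 122.8]
tcp_rot: [-1.576, 0.001, -1.506]
ft_force: [0.1, -0.4, -2.4]
opening: 0.443
```

```bash
python3 -c "
from h import *
where()"
```

```text
t 19.02 tcp [ 591.  -250.4  122.8] local [  -0.9 -105.9  122.8] zyaw 3.72 down [-5.4e-03  7.0e-04 -1.0e+00] open 42.1 F [ 0.1 -0.4 -2.4]
```

>>> apply_moves(
  increments=[
    [[0, 1.2, 0.1], [0.3, 0, 0], 3],
    [[0, 0.7, 0], [0, 0, 0], 3],
    [[0, 0.1, 0], [0, 0, 0], 3],
    [[0, 0, 0], [0, 0, 0], 3],
    [[0, 0, 0], [0, 0, 0], 3],
  ],
)

```text
t: 19.65
eef_pos: [591.6, -250.7, 102.6]
tcp_rot: [-1.571, 0.0, -1.506]
ft_force: [-0.4, 0.6, 1.1]
opening: 0.442
```

```bash
python3 -c "
from h import *
where()"
```

```text
t 19.65 tcp [ 591.6 -250.7  102.6] local [  -0.3 -106.2  102.6] zyaw 3.73 down [ 2.e-04  3.e-04 -1.e+00] open 42.0 F [-0.4  0.6  1.1]
```

>>> apply_moves(
  increments=[
    [[0, 0, 0], [0, 0, 0], 6.5],
    [[0, 0, 0], [0, 0, 0], 6.5],
    [[0, -4, 0], [0, 0, 0], 6.5],
    [[0, -6, 0], [0, 0, 0], 7],
    [[0, -2.5, 0], [0, 0, 0], 7],
  ],
)

```text
t: 20.27
eef_pos: [591.2, -250.4, 228.2]
tcp_rot: [-1.574, 0.003, -1.506]
ft_force: [0.3, 0.8, -0.2]
opening: 0.736
```

>>> apply_moves(
  increments=[
    [[-5.5, 0, -0.8], [0, 0, 0], 7],
    [[-5.5, 0, -0.8], [0, 0, 0], 7],
    [[-5.5, 0, -0.8], [0, 0, 0], 7],
    [[-5.5, 0, -0.8], [0, 0, 0], 7],
    [[-5.5, 0, -0.8], [0, 0, 0], 7],
  ],
)

```text
t: 20.9
eef_pos: [533.5, 25.4, 230.7]
tcp_rot: [-1.568, 0.0, -1.512]
ft_force: [1.1, -0.4, -0.1]
opening: 0.736
```

>>> apply_moves(
  increments=[
    [[-5.5, 0, -0.8], [0, 0, 0], 7],
    [[-5.5, 0, -0.8], [0, 0, 0], 7],
    [[-5, 1, -0.8], [0, 0, 0], 7],
    [[0, 2, 0], [0, 0, 0], 7],
    [[0, 0, 0], [0, 0, 0], 7],
  ],
)

```text
t: 21.52
eef_pos: [497.6, 192.7, 201.0]
tcp_rot: [-1.565, 0.001, -1.507]
ft_force: [0.3, -0.6, 0.5]
opening: 0.738
```

```bash
cat > G.py <<'E'
from lid import *
G={"green":(489.5,240),"blue":(513.5,326),"yellow":(406,269.5),"orange":(615,304)}
def look(names,win=30):
    where(); c=shot("wrist")
    for k,v in lids(c,{n:G[n] for n in names},win=win).items(): print(k,v)
    for p,k in find(c,"jar0",mc=.4): print(p,k,loc(*p[:2]))
    return c
E
python3 -c "
from G import *
c=look(['green','blue','yellow','orange']); save(c,'w7')"
```

```text
t 21.52 tcp [497.6 192.7 201. ] local [-67.4 342.  201. ] zyaw 3.68 down [ 0.0054  0.0016 -1.    ] open 70.2 F [ 0.3 -0.6  0.5]
green (array([488.5, 242.8]), array([-73.4, 392.5]), np.float64(22.4), array([315.9, 149.4]))
blue (array([512.3, 328.2]), array([-44.6, 476.4]), np.float64(26.5), array([346.5,  58.8]))
yellow (array([405.3, 272.1]), array([-154.8,  426.8]), np.float64(25.1), array([232.6, 113.4]))
orange (array([615.5, 302.9]), array([ 57. , 444.9]), np.float64(36.2), array([450.7,  94.8]))
[731.0, 388.0, 1.0] 0.97 [177.3 522.9]
[617.0, 306.0, 2.0] 0.93 [ 58.6 447.9]
[513.0, 329.0, -2.0] 0.91 [-43.8 477.1]
[800.0, 155.0, -3.0] 0.91 [232.2 286.1]
[492.0, 244.0, 0.0] 0.9 [-69.9 393.5]
[406.0, 271.0, 0.0] 0.77 [-154.1  425.6]
```

>>> apply_moves(
  increments=[
    [[-5.1, 2, -0.6], [0, 0, 0], 7],
    [[0, 4, -0.1], [-0.2, 0, 0], 7],
    [[0, 4, -0.1], [-0.2, 0, 0], 7],
    [[0, 0, 0], [0, 0, 0], 7],
    [[0, 0, 0], [0, 0, 0], 7],
  ],
)

```text
t: 22.25
eef_pos: [492.9, 242.3, 105.9]
tcp_rot: [-1.561, 0.004, -1.514]
ft_force: [-0.4, 0.1, 0.5]
opening: 0.735
```

```bash
python3 -c "
from h import *
where()"
```

```text
t 22.25 tcp [492.9 242.3 105.9] local [-69.1 391.8 105.9] zyaw 3.25 down [ 0.0099  0.0048 -0.9999] open 69.9 F [-0.4  0.1  0.5]
```

>>> apply_moves(
  increments=[
    [[-0.1, 3, -0.5], [-0.7, 0, 0], 7],
    [[0, 3, -0.1], [-0.4, 0, 0], 7],
    [[0, 0.3, -0.1], [0, 0, 0], 7],
    [[0, 0, 0], [0, 0, 0], 3],
    [[0, 0, 0], [0, 0, 0], 3],
  ],
)

```text
t: 22.88
eef_pos: [491.4, 243.6, 50.8]
tcp_rot: [-1.567, 0.008, -1.516]
ft_force: [0.4, 0.2, 0.5]
opening: 0.581
```

>>> apply_moves(
  increments=[
    [[0, 0, 0], [0, 0, 0], 3],
    [[0, 0, 0], [0, 0, 0], 3],
    [[0, 0, 0], [0, 0, 0], 3],
    [[0, 0, 0], [0, 0, 0], 3],
    [[0, 0, 0], [0, 0, 0], 3],
  ],
)

```text
t: 23.5
eef_pos: [491.8, 243.8, 52.3]
tcp_rot: [-1.565, 0.009, -1.516]
ft_force: [0.1, -0.3, -1.7]
opening: 0.444
```

```bash
python3 -c "
from h import *
where()"
```

```text
t 23.5 tcp [491.8 243.8  52.3] local [-70.2 393.4  52.3] zyaw 3.13 down [ 0.0055  0.0089 -0.9999] open 42.2 F [ 0.1 -0.3 -1.7]
```

>>> apply_moves(
  increments=[
    [[0, -4, 0], [-0.3, 0, -0.5], 3],
    [[0, -6, 0], [0, 0, 0], 3],
    [[0, -6, 0], [0, 0, 0], 3],
    [[3, -2.5, 0.5], [0, 0, 0], 3],
    [[5.5, 0, 0.9], [0, 0, 0], 3],
  ],
)

```text
t: 24.12
eef_pos: [509.8, 159.9, 242.5]
tcp_rot: [-1.572, -0.002, -1.511]
ft_force: [-0.7, -0.3, -1.8]
opening: 0.44
```

>>> apply_moves(
  increments=[
    [[5.5, 0, 0.9], [0, 0, 0], 3],
    [[5.5, 0, 0.9], [0, 0, 0], 3],
    [[5.5, 0, 0.9], [0, 0, 0], 3],
    [[5.5, 0, 0.9], [0, 0, 0], 3],
    [[5.5, 0, 0.9], [0, 0, 0], 3],
  ],
)

```text
t: 24.75
eef_pos: [571.8, -120.2, 243.6]
tcp_rot: [-1.57, -0.001, -1.51]
ft_force: [1.1, 0.2, -1.2]
opening: 0.442
```

>>> apply_moves(
  increments=[
    [[5.5, 0, 0.9], [0, -0.5, 0], 3],
    [[2, 0, 0], [0, 0, 0], 3],
    [[0, 0, 0], [0, 0, 0], 3],
    [[0, 0, 0], [0, 0, 0], 3],
    [[0, 0, 0], [0, 0, 0], 3],
  ],
)

```text
t: 25.38
eef_pos: [584.9, -197.4, 242.5]
tcp_rot: [-1.572, 0.0, -1.503]
ft_force: [0.4, 0.3, -1.1]
opening: 0.442
```

```bash
cat > hand.py <<'E'
from seg import *
def hand(c,h):
    """held lid centre in tool x,z (mm); h = TCP height above jar bottom"""
    p,Rm,s=pose(); Z=p[2]-h+80; u=proj(c,p+[0,0,80-h]); x0,y0=(u-[60,60]).astype(int)
    w=c["img"][y0:y0+120,x0:x0+120].astype(int); m=((w.min(2)>110)&(w.max(2)-w.min(2)<40)).astype(np.uint8)
    m=cv2.morphologyEx(m,cv2.MORPH_OPEN,np.ones((3,3),np.uint8))
    k=max(cv2.findContours(m,cv2.RETR_EXTERNAL,cv2.CHAIN_APPROX_NONE)[0],key=cv2.contourArea)
    (a,b),r=cv2.minEnclosingCircle(cv2.convexHull(k)); d=ray(c,(a+x0,b+y0),Z)
    bx=cv2.boundingRect(k); print("lid px",round(a+x0),round(b+y0),round(r),"box",bx[0]+x0,bx[1]+y0,bx[2:],"tool",(Rm.T@(d-p)).round(1), "r mm",round(r*np.linalg.norm(d-c["tw"])/c["f"],1))
E
python3 -c "
from hand import *
from cage import cage
where(); c=shot('wrist'); save(c,'w8'); hand(c,52); cage(c)
c6=dict(c); c6['img']=cv2.cvtColor(cv2.imread('pics/w6.png'),cv2.COLOR_BGR2RGB); hand(c6,50.5)"
```

```text
t 25.38 tcp [ 584.9 -197.4  242.5] local [ -3.7 -52.7 242.5] zyaw 3.87 down [-1.7e-03  3.0e-04 -1.0e+00] open 42.0 F [ 0.4  0.3 -1.1]
lid px 322 252 38 box 285 217 (76, 39) tool [ -4.5 -28.   -0. ] r mm 20.4
78 70.9 cols 300 353 mid [ 0.1 77.9] width 57.2
26 121.7 cols 300 351 mid [-0.4 26. ] width 57.3
-26 168.0 cols 301 349 mid [ -0.5 -25.1] width 56.0Traceback (most recent call last):
  File "<string>", line 4, in <module>
    where(); c=shot('wrist'); save(c,'w8'); hand(c,52); cage(c)
                                                        ~~~~^^^
  File "cage.py", line 13, in cage
    print(y,(round(r,1)),"cols",xs.min(),xs.max(),"mid",loc(*ray(c,((xs.min()+xs.max()+1)/2,r),87)[:2]),"width",(loc(*ray(c,(xs.max()+1,r),87)[:2])-loc(*ray(c,(xs.min(),r),87)[:2]))[0])
                                ~~~~~~^^
    return umr_minimum(a, axis, None, out, keepdims, initial, where)
ValueError: zero-size array to reduction operation minimum which has no identity
```

>>> apply_moves(
  increments=[
    [[-0.1, 2, 0.35], [0, 0, 0], 3],
    [[0, 4, 0], [0, 0.2, 0], 3],
    [[0, 2, 0], [0, 0, 0], 3],
    [[0, 0, 0], [0, 0, 0], 3],
    [[0, 0, 0], [0, 0, 0], 3],
  ],
)

```text
t: 26.05
eef_pos: [589.6, -192.0, 163.1]
tcp_rot: [-1.569, -0.001, -1.502]
ft_force: [-1.4, -1.1, -1.6]
opening: 0.437
```

```bash
python3 -c "
from h import *
where()"
```

```text
t 26.05 tcp [ 589.6 -192.   163.1] local [  1.2 -47.6 163.1] zyaw 3.97 down [ 0.002 -0.001 -1.   ] open 41.6 F [-1.4 -1.1 -1.6]
```

>>> apply_moves(
  increments=[
    [[0.45, 1, -0.2], [-0.2, 0, 0], 3],
    [[0, 1, -0.1], [-0.2, 0, 0], 3],
    [[0, 0, 0], [0, 0, 0], 3],
    [[0, 0, 0], [0, 0, 0], 3],
    [[0, 0, 0], [0, 0, 0], 3],
  ],
)

```text
t: 26.68
eef_pos: [587.3, -197.3, 143.8]
tcp_rot: [-1.574, -0.003, -1.501]
ft_force: [-0.5, 0.9, -1.5]
opening: 0.441
```

```bash
python3 -c "
from h import *
where()"
```

```text
t 26.68 tcp [ 587.3 -197.3  143.8] local [ -1.3 -52.7 143.8] zyaw 3.98 down [-0.0029 -0.0028 -1.    ] open 42.0 F [-0.5  0.9 -1.5]
```

Aligned; down into pocket 1.

>>> apply_moves(
  increments=[
    [[0, 1.5, 0.05], [0, 0.4, 0], 3],
    [[0, 1.5, 0], [0, 0, 0], 3],
    [[0, 0.8, 0], [0, 0, 0], 3],
    [[0, 0.3, 0], [0, 0, 0], 3],
    [[0, 0, 0], [0, 0, 0], 3],
  ],
)

```text
t: 27.3
eef_pos: [585.7, -198.0, 102.4]
tcp_rot: [-1.577, -0.003, -1.508]
ft_force: [0.4, 0.1, -1.3]
opening: 0.436
```

```bash
python3 -c "
from h import *
where()"
```

```text
t 27.3 tcp [ 585.7 -198.   102.4] local [ -2.9 -53.4 102.4] zyaw 3.59 down [-0.0063 -0.0039 -1.    ] open 41.5 F [ 0.4  0.1 -1.3]
```

>>> apply_moves(
  increments=[
    [[0, 0.2, 0.25], [0.3, 0, 0], 3],
    [[0, 0, 0], [0, 0, 0], 6.5],
    [[0, 0, 0], [0, 0, 0], 6.5],
    [[0, 0, 0], [0, 0, 0], 6.5],
    [[0, -3, 0], [0, 0, 0], 6.5],
  ],
)

```text
t: 27.92
eef_pos: [586.0, -197.7, 129.7]
tcp_rot: [-1.579, -0.002, -1.507]
ft_force: [-0.6, 0.6, 0.5]
opening: 0.68
```

>>> apply_moves(
  increments=[
    [[0, -5, 0], [0, 0, 0], 7],
    [[-1, -5, -1], [0, 0, 0], 7],
    [[-5.2, 0, -2], [0, 0, 0], 7],
    [[-5.2, 0, -2], [0, 0, 0], 7],
    [[-5.2, 0, -2], [0, 0, 0], 7],
  ],
)

```text
t: 28.55
eef_pos: [506.7, -34.9, 232.7]
tcp_rot: [-1.576, -0.002, -1.512]
ft_force: [1.1, 0.9, -0.1]
opening: 0.736
```

>>> apply_moves(
  increments=[
    [[-5.2, 0, -2], [0, 0, 0], 7],
    [[-5.2, 0, -2], [0, 0, 0], 7],
    [[-5.2, 0, -2], [0, 0, 0], 7],
    [[-5.2, 1, -2], [0, 0, 0], 7],
    [[0, 2, 0], [0, 0, 0], 7],
  ],
)

```text
t: 29.18
eef_pos: [410.3, 177.1, 202.7]
tcp_rot: [-1.571, -0.001, -1.508]
ft_force: [1.1, 0.1, -0.4]
opening: 0.732
```

```bash
python3 -c "
from G import *
c=look(['blue','yellow','orange']); save(c,'w9')
s=shot('side'); save(s,'s2'); im=cv2.cvtColor(s['img'],cv2.COLOR_RGB2BGR)
cv2.imwrite('pics/s2c.png',cv2.resize(im[150:310,180:460],None,fx=2.8,fy=2.8))"
```

```text
t 29.18 tcp [410.3 177.1 202.7] local [-155.5  331.6  202.7] zyaw 3.58 down [-6.e-04 -5.e-04 -1.e+00] open 69.6 F [ 1.1  0.1 -0.4]
blue (array([511.8, 327.6]), array([-45.1, 475.8]), np.float64(29.3), array([440.7,  47.7]))
yellow (array([405. , 271.9]), array([-155.1,  426.6]), np.float64(24.1), array([323. , 102.9]))
orange (array([612.4, 303.7]), array([ 53.9, 445.8]), np.float64(39.4), array([540.8,  82.2]))
[798.0, 153.0, 1.0] 0.97 [230.1 284.3]
[730.0, 385.0, -1.0] 0.87 [176.2 519.9]
[515.0, 330.0, -3.0] 0.74 [-41.8 478. ]
[407.0, 269.0, -3.0] 0.55 [-153.2  423.6]
```

View pics/s2c.png

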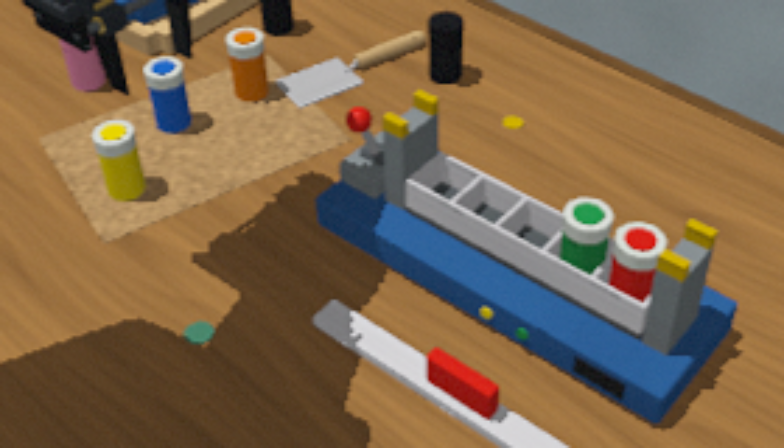

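s2c: red and green are seated upright in pockets 0 and 1, and the bar lies flat on the bench. Next is yellow.

>>> apply_moves(
  increments=[
    [[-4.5, 0, 0], [0, 0, 0], 7],
    [[-4.5, 3, 0], [0, 0, 0], 7],
    [[0, 4, -0.1], [-0.3, 0, 0], 7],
    [[0, 2, -0.1], [-0.2, 0, 0], 7],
    [[0, 0, 0], [0, 0, 0], 7],
  ],
)

```text
t: 29.95
eef_pos: [409.1, 264.9, 113.2]
tcp_rot: [-1.578, 0.001, -1.52]
ft_force: [0.3, -0.1, 0.7]
opening: 0.736
```

```bash
python3 -c "
from h import *
where()"
```

```text
t 29.95 tcp [409.1 264.9 113.2] local [-151.4  419.4  113.2] zyaw 2.92 down [-6.8e-03  4.0e-04 -1.0e+00] open 70.0 F [ 0.3 -0.1  0.7]
```

>>> apply_moves(
  increments=[
    [[-0.7, 3, -0.45], [0, -0.5, 0], 7],
    [[0, 3, -0.1], [-0.1, 0, 0], 7],
    [[0, 0.8, -0.1], [0, 0, 0], 7],
    [[0, 0, 0], [0, 0, 0], 7],
    [[0, 0, 0], [0, 0, 0], 3],
  ],
)

```text
t: 30.58
eef_pos: [407.2, 271.5, 49.8]
tcp_rot: [-1.571, 0.004, -1.516]
ft_force: [0.1, -0.4, -0.6]
opening: 0.679
```

>>> apply_moves(
  increments=[
    [[0, 0, 0], [0, 0, 0], 3],
    [[0, 0, 0], [0, 0, 0], 3],
    [[0, 0, 0], [0, 0, 0], 3],
    [[0, 0, 0], [0, 0, 0], 3],
    [[0, 0, 0], [0, 0, 0], 3],
  ],
)

```text
t: 31.2
eef_pos: [407.7, 271.7, 51.4]
tcp_rot: [-1.568, 0.005, -1.516]
ft_force: [0.1, 0.2, -1.5]
opening: 0.441
```

```bash
python3 -c "
from h import *
where()"
```

```text
t 31.2 tcp [407.7 271.7  51.4] local [-152.4  426.3   51.4] zyaw 3.16 down [ 0.0021  0.0054 -1.    ] open 42.0 F [ 0.1  0.2 -1.5]
```

>>> apply_moves(
  increments=[
    [[0, -4, 0], [0, 0, -0.3], 3],
    [[0, -6, 0], [0, 0, 0], 3],
    [[0, -6, 0], [0, 0, 0], 3],
    [[3, -2.5, 1], [0, 0, 0], 3],
    [[5.2, 0, 1.9], [0, 0, 0], 3],
  ],
)

```text
t: 31.82
eef_pos: [440.4, 191.4, 241.8]
tcp_rot: [-1.57, -0.002, -1.511]
ft_force: [0.8, 0.8, -1.9]
opening: 0.44
```

>>> apply_moves(
  increments=[
    [[5.2, 0, 1.9], [0, 0, 0], 3],
    [[5.2, 0, 1.9], [0, 0, 0], 3],
    [[5.2, 0, 1.9], [0, 0, 0], 3],
    [[5.2, 0, 1.9], [0, 0, 0], 3],
    [[5.2, 0, 1.9], [0, 0, 0], 3],
  ],
)

```text
t: 32.45
eef_pos: [552.9, -70.5, 242.9]
tcp_rot: [-1.569, -0.001, -1.509]
ft_force: [0.7, 1.5, -1.0]
opening: 0.44
```

>>> apply_moves(
  increments=[
    [[4.5, 0, 1.9], [0, 0, 0], 3],
    [[3, 0, 0.9], [0, 0, 0], 3],
    [[0, 0, 0], [0, 0, 0], 3],
    [[0, 0, 0], [0, 0, 0], 3],
    [[0, 0, 0], [0, 0, 0], 3],
  ],
)

```text
t: 33.08
eef_pos: [585.7, -148.4, 240.9]
tcp_rot: [-1.572, 0.0, -1.513]
ft_force: [0.1, 0.0, -2.2]
opening: 0.443
```

```bash
python3 -c "
from hand import *
where(); c=shot('wrist'); save(c,'w10'); hand(c,51)"
```

```text
t 33.08 tcp [ 585.7 -148.4  240.9] local [  0.   -3.8 240.9] zyaw 3.31 down [-1.1e-03  2.0e-04 -1.0e+00] open 42.1 F [ 0.1  0.  -2.2]
lid px 323 252 38 box 285 215 (77, 41) tool [ -5.1 -29.    0.3] r mm 20.5
```

>>> apply_moves(
  increments=[
    [[-0.1, 2, -0.1], [0, 0, 0], 3],
    [[0, 4, -0.1], [-0.2, 0, 0], 3],
    [[0, 2.5, -0.1], [-0.1, 0, 0], 3],
    [[0, 0, 0], [0, 0, 0], 3],
    [[0, 0, 0], [0, 0, 0], 3],
  ],
)

```text
t: 33.75
eef_pos: [583.1, -144.0, 156.8]
tcp_rot: [-1.573, -0.001, -1.508]
ft_force: [0.5, 1.1, -1.5]
opening: 0.439
```

```bash
python3 -c "
from h import *
where()"
```

```text
t 33.75 tcp [ 583.1 -144.   156.8] local [ -2.3   0.8 156.8] zyaw 3.59 down [-0.0024 -0.0013 -1.    ] open 41.7 F [ 0.5  1.1 -1.5]
```

>>> apply_moves(
  increments=[
    [[0.2, 1, 0.2], [0, 0, 0], 3],
    [[0, 1.5, 0], [-0.1, 0, 0], 3],
    [[0, 0.8, 0], [0, 0, 0], 3],
    [[0, 0, 0], [0, 0, 0], 3],
    [[0, 0, 0], [0, 0, 0], 3],
  ],
)

```text
t: 34.38
eef_pos: [586.0, -146.1, 123.4]
tcp_rot: [-1.573, -0.002, -1.508]
ft_force: [0.4, 0.1, -1.6]
opening: 0.438
```

```bash
python3 -c "
from h import *
where()"
```

```text
t 34.38 tcp [ 586.  -146.1  123.4] local [  0.5  -1.6 123.4] zyaw 3.6 down [-0.0016 -0.0024 -1.    ] open 41.6 F [ 0.4  0.1 -1.6]
```

>>> apply_moves(
  increments=[
    [[0, 1.3, 0], [0, 0, 0], 3],
    [[0, 0.7, 0], [0, 0, 0], 3],
    [[0, 0.1, 0], [0, 0, 0], 3],
    [[0, 0, 0], [0, 0, 0], 3],
    [[0, 0, 0], [0, 0, 0], 3],
  ],
)

```text
t: 35.0
eef_pos: [584.8, -146.5, 103.2]
tcp_rot: [-1.574, -0.003, -1.507]
ft_force: [-0.7, -0.1, 2.0]
opening: 0.438
```

```bash
python3 -c "
from h import *
where()"
```

```text
t 35.0 tcp [ 584.8 -146.5  103.2] local [ -0.7  -1.9 103.2] zyaw 3.63 down [-0.0029 -0.0032 -1.    ] open 41.7 F [-0.7 -0.1  2. ]
```

>>> apply_moves(
  increments=[
    [[0, 0, 0], [0, 0, 0], 6.5],
    [[0, 0, 0], [0, 0, 0], 6.5],
    [[0, -3, 0], [0, 0, 0], 6.5],
    [[0, -5, 0], [0, 0, 0], 7],
    [[0, -4.5, 0], [0, 0, 0], 7],
  ],
)

```text
t: 35.62
eef_pos: [584.4, -145.8, 226.9]
tcp_rot: [-1.581, -0.0, -1.507]
ft_force: [-1.0, 0.7, -0.2]
opening: 0.734
```

>>> apply_moves(
  increments=[
    [[-5.8, 0, -0.6], [0, 0, 0], 7],
    [[-5.8, 0, -0.6], [0, 0, 0], 7],
    [[-5.8, 0, -0.6], [0, 0, 0], 7],
    [[-5.8, 0, -0.6], [0, 0, 0], 7],
    [[-5.8, 0, -0.6], [0, 0, 0], 7],
  ],
)

```text
t: 36.25
eef_pos: [537.6, 145.8, 230.0]
tcp_rot: [-1.572, -0.003, -1.514]
ft_force: [0.7, 0.4, -0.0]
opening: 0.737
```

>>> apply_moves(
  increments=[
    [[-5.8, 0, -0.6], [0, 0, 0], 7],
    [[-5.8, 0, -0.6], [0, 0, 0], 7],
    [[0, 1, 0], [0, 0, 0], 7],
    [[0, 1, 0], [0, 0, 0], 7],
    [[0, 0, 0], [0, 0, 0], 7],
  ],
)

```text
t: 36.88
eef_pos: [517.2, 267.1, 208.0]
tcp_rot: [-1.572, -0.003, -1.51]
ft_force: [0.7, -0.6, -0.6]
opening: 0.736
```

```bash
python3 -c "
from G import *
c=look(['blue','orange']); save(c,'w11')"
```

```text
t 36.88 tcp [517.2 267.1 208. ] local [-43.3 415.  208. ] zyaw 3.47 down [-0.0011 -0.0026 -1.    ] open 70.0 F [ 0.7 -0.6 -0.6]
blue (array([512.3, 328.3]), array([-44.6, 476.4]), np.float64(22.7), array([321.3, 137.8]))
orange (array([619.4, 299.5]), array([ 60.6, 441.3]), np.float64(34.9), array([421.4, 172. ]))
[513.0, 329.0, -0.0] 0.92 [-43.8 477.1]
[493.0, 478.0, 5.0] 0.91 [-54.8 627. ]
[614.0, 304.0, 1.0] 0.83 [ 55.5 446.1]
[730.0, 387.0, -0.0] 0.69 [176.3 521.9]
```

>>> apply_moves(
  increments=[
    [[-3.2, 2, -0.1], [0, 0, 0], 7],
    [[-2.8, 4, -0.1], [-0.2, 0, 0], 7],
    [[0, 3, -0.1], [-0.2, 0, 0], 7],
    [[0, 0, 0], [0, 0, 0], 7],
    [[0, 0, 0], [0, 0, 0], 7],
  ],
)

```text
t: 37.6
eef_pos: [515.0, 324.8, 120.3]
tcp_rot: [-1.572, -0.0, -1.518]
ft_force: [-0.3, -0.0, 0.6]
opening: 0.738
```

```bash
python3 -c "
from h import *
where()"
```

```text
t 37.6 tcp [515.  324.8 120.3] local [-42.1 472.7 120.3] zyaw 3.01 down [-1.2e-03 -2.0e-04 -1.0e+00] open 70.2 F [-0.3 -0.   0.6]
```

>>> apply_moves(
  increments=[
    [[-0.35, 3, -0.3], [-0.3, -0.4, 0], 7],
    [[0, 3, -0.1], [-0.3, 0, 0], 7],
    [[0, 1.5, -0.1], [-0.1, 0, 0], 7],
    [[0, 0, 0], [0, 0, 0], 7],
    [[0, 0, 0], [0, 0, 0], 3],
  ],
)

```text
t: 38.22
eef_pos: [514.0, 327.9, 51.3]
tcp_rot: [-1.573, 0.004, -1.514]
ft_force: [1.3, 0.7, 0.4]
opening: 0.676
```

>>> apply_moves(
  increments=[
    [[0, 0, 0], [0, 0, 0], 3],
    [[0, 0, 0], [0, 0, 0], 3],
    [[0, 0, 0], [0, 0, 0], 3],
    [[0, 0, 0], [0, 0, 0], 3],
    [[0, 0, 0], [0, 0, 0], 3],
  ],
)

```text
t: 38.85
eef_pos: [514.6, 328.2, 53.2]
tcp_rot: [-1.571, 0.005, -1.514]
ft_force: [0.3, 0.5, -1.8]
opening: 0.434
```

```bash
python3 -c "
from h import *
where()"
```

```text
t 38.85 tcp [514.6 328.2  53.2] local [-42.3 476.2  53.2] zyaw 3.25 down [-8.0e-04  5.3e-03 -1.0e+00] open 41.3 F [ 0.3  0.5 -1.8]
```

>>> apply_moves(
  increments=[
    [[0, -4, 0], [0, 0, -0.3], 3],
    [[0, -6, 0], [0, 0, 0], 3],
    [[0, -6, 0], [0, 0, 0], 3],
    [[3, -2.5, 0.3], [0, 0, 0], 3],
    [[5.2, 0, 0.5], [0, 0, 0], 3],
  ],
)

```text
t: 39.48
eef_pos: [526.9, 247.1, 242.8]
tcp_rot: [-1.573, -0.001, -1.51]
ft_force: [0.2, -0.3, -2.4]
opening: 0.44
```

>>> apply_moves(
  increments=[
    [[5.2, 0, 0.5], [0, 0, 0], 3],
    [[5.2, 0, 0.5], [0, 0, 0], 3],
    [[5.2, 0, 0.5], [0, 0, 0], 3],
    [[5.2, 0, 0.5], [0, 0, 0], 3],
    [[5.2, 0, 0.5], [0, 0, 0], 3],
  ],
)

```text
t: 40.1
eef_pos: [567.8, -18.5, 243.7]
tcp_rot: [-1.572, -0.001, -1.508]
ft_force: [1.6, -0.0, -1.2]
opening: 0.436
```

>>> apply_moves(
  increments=[
    [[4.5, 0, 0.6], [0, 0, 0], 3],
    [[3, 0, 0.4], [0, 0, 0], 3],
    [[0, 0, 0], [0, 0, 0], 3],
    [[0, 0, 0], [0, 0, 0], 3],
    [[0, 0, 0], [0, 0, 0], 3],
  ],
)

```text
t: 40.72
eef_pos: [582.0, -97.5, 242.9]
tcp_rot: [-1.574, -0.001, -1.512]
ft_force: [-0.4, 1.4, -1.7]
opening: 0.437
```

```bash
python3 -c "
from hand import *
where(); c=shot('wrist'); save(c,'w12'); hand(c,52)"
```

```text
t 40.73 tcp [582.  -97.5 242.9] local [ -0.6  47.2 242.9] zyaw 3.38 down [-2.7e-03 -7.0e-04 -1.0e+00] open 41.6 F [-0.4  1.4 -1.7]
lid px 322 251 38 box 285 214 (76, 42) tool [ -5. -28.  -0.] r mm 20.4
```

>>> apply_moves(
  increments=[
    [[0, 2, 0], [0, 0, 0], 3],
    [[0, 4, 0], [-0.2, 0, 0], 3],
    [[0, 2.5, 0], [-0.1, 0, 0], 3],
    [[0, 0, 0], [0, 0, 0], 3],
    [[0, 0, 0], [0, 0, 0], 3],
  ],
)

```text
t: 41.4
eef_pos: [582.7, -93.9, 158.1]
tcp_rot: [-1.575, -0.002, -1.507]
ft_force: [-0.4, -0.5, -1.4]
opening: 0.441
```

```bash
python3 -c "
from h import *
where()"
```

```text
t 41.4 tcp [582.7 -93.9 158.1] local [  0.3  50.8 158.1] zyaw 3.68 down [-0.0045 -0.0018 -1.    ] open 41.9 F [-0.4 -0.5 -1.4]
```

>>> apply_moves(
  increments=[
    [[0, 1.2, 0], [0.2, 0, 0], 3],
    [[0, 1.5, 0], [0, 0, 0], 3],
    [[0, 0.8, 0], [0, 0, 0], 3],
    [[0, 0, 0], [0, 0, 0], 3],
    [[0, 0, 0], [0, 0, 0], 3],
  ],
)

```text
t: 42.02
eef_pos: [583.3, -94.0, 122.6]
tcp_rot: [-1.569, -0.002, -1.506]
ft_force: [-0.8, -0.0, -1.1]
opening: 0.439
```

>>> apply_moves(
  increments=[
    [[0, 1.2, 0], [0, 0, 0], 3],
    [[0, 0.6, 0], [0, 0, 0], 3],
    [[0, 0.1, 0], [0, 0, 0], 3],
    [[0, 0, 0], [0, 0, 0], 3],
    [[0, 0, 0], [0, 0, 0], 3],
  ],
)

```text
t: 42.65
eef_pos: [582.4, -94.5, 105.0]
tcp_rot: [-1.57, -0.003, -1.506]
ft_force: [-0.9, 0.1, 1.9]
opening: 0.436
```

```bash
python3 -c "
from h import *
where()"
```

```text
t 42.65 tcp [582.4 -94.5 105. ] local [ -0.   50.2 105. ] zyaw 3.73 down [ 0.0013 -0.0034 -1.    ] open 41.4 F [-0.9  0.1  1.9]
```

>>> apply_moves(
  increments=[
    [[0, 0, 0], [0, 0, 0], 6.5],
    [[0, 0, 0], [0, 0, 0], 6.5],
    [[0, -3, 0], [0, 0, 0], 6.5],
    [[0, -5, 0], [0, 0, 0], 7],
    [[0, -4.5, 0], [0, 0, 0], 7],
  ],
)

```text
t: 43.28
eef_pos: [581.4, -93.8, 228.9]
tcp_rot: [-1.577, -0.001, -1.506]
ft_force: [0.3, -1.4, -0.8]
opening: 0.732
```

>>> apply_moves(
  increments=[
    [[-5.6, 0, 0.9], [0, 0, 0], 7],
    [[-5.6, 0, 0.9], [0, 0, 0], 7],
    [[-5.6, 0, 0.9], [0, 0, 0], 7],
    [[-5.6, 0, 0.9], [0, 0, 0], 7],
    [[-5.6, 0, 0.9], [0, 0, 0], 7],
  ],
)

```text
t: 43.9
eef_pos: [611.4, 192.6, 232.2]
tcp_rot: [-1.568, -0.003, -1.513]
ft_force: [0.8, -0.0, 0.6]
opening: 0.738
```

>>> apply_moves(
  increments=[
    [[-5, 0, 0.9], [0, 0, 0], 7],
    [[0, 1, 0], [0, 0, 0], 7],
    [[0, 1, 0], [0, 0, 0], 7],
    [[0, 0, 0], [0, 0, 0], 7],
    [[0, 0, 0], [0, 0, 0], 7],
  ],
)

```text
t: 44.52
eef_pos: [617.2, 246.4, 210.0]
tcp_rot: [-1.569, -0.003, -1.51]
ft_force: [-0.5, 0.1, 0.6]
opening: 0.737
```

```bash
python3 -c "
from G import *
c=look(['orange']); save(c,'w13')"
```

```text
t 44.52 tcp [617.2 246.4 210. ] local [ 55.2 388.4 210. ] zyaw 3.47 down [ 0.0017 -0.003  -1.    ] open 70.1 F [-0.5  0.1  0.6]
orange (array([613.8, 305.7]), array([ 55.4, 447.8]), np.float64(22.6), array([322.3, 139.7]))
[729.0, 386.0, 0.0] 0.94 [175.2 521. ]
[614.0, 304.0, 1.0] 0.61 [ 55.5 446.1]
```

View pics/w13.png

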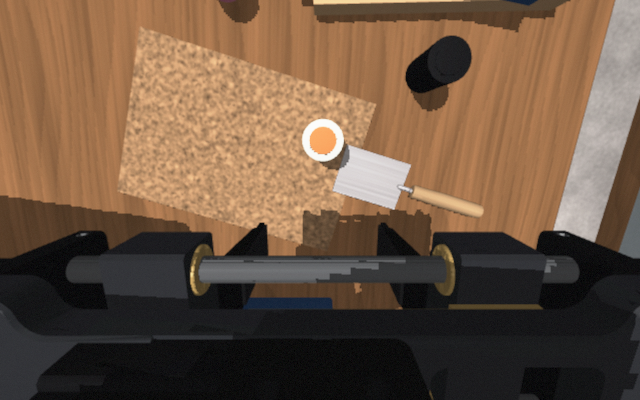

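w13: only orange is left on the mat, lid at (322,140), with the spatula close beside it but low.

>>> apply_moves(
  increments=[
    [[-3.1, 2, 0], [0, 0, 0], 7],
    [[-2.7, 4, -0.1], [-0.2, 0, 0], 7],
    [[0, 3, -0.1], [-0.2, 0, 0], 7],
    [[0, 0, 0], [0, 0, 0], 7],
    [[0, 0, 0], [0, 0, 0], 7],
  ],
)

```text
t: 45.25
eef_pos: [614.2, 303.8, 121.8]
tcp_rot: [-1.57, -0.001, -1.514]
ft_force: [0.0, 0.7, 0.2]
opening: 0.735
```

```bash
python3 -c "
from h import *
where()"
```

```text
t 45.25 tcp [614.2 303.8 121.8] local [ 55.6 445.9 121.8] zyaw 3.25 down [ 7.0e-04 -1.3e-03 -1.0e+00] open 69.9 F [0.  0.7 0.2]
```

>>> apply_moves(
  increments=[
    [[-0.15, 3, -0.1], [-0.3, -0.2, 0], 7],
    [[0, 3, -0.1], [-0.3, 0, 0], 7],
    [[0, 1.5, -0.1], [-0.1, 0, 0], 7],
    [[0, 0, 0], [0, 0, 0], 7],
    [[0, 0, 0], [0, 0, 0], 3],
  ],
)

```text
t: 45.88
eef_pos: [615.3, 304.9, 53.6]
tcp_rot: [-1.571, 0.002, -1.513]
ft_force: [-0.2, -0.2, 1.1]
opening: 0.675
```

>>> apply_moves(
  increments=[
    [[0, 0, 0], [0, 0, 0], 3],
    [[0, 0, 0], [0, 0, 0], 3],
    [[0, 0, 0], [0, 0, 0], 3],
    [[0, 0, 0], [0, 0, 0], 3],
    [[0, 0, 0], [0, 0, 0], 3],
  ],
)

```text
t: 46.5
eef_pos: [615.9, 305.1, 55.7]
tcp_rot: [-1.568, 0.003, -1.513]
ft_force: [0.2, -0.2, -1.0]
opening: 0.439
```

```bash
python3 -c "
from h import *
where()"
```

```text
t 46.5 tcp [615.9 305.1  55.7] local [ 57.4 447.1  55.7] zyaw 3.33 down [ 0.0021  0.0031 -1.    ] open 41.8 F [ 0.2 -0.2 -1. ]
```

>>> apply_moves(
  increments=[
    [[0, -4, 0], [0, 0, -0.2], 3],
    [[0, -6, 0], [0, 0, 0], 3],
    [[0, -6, 0], [0, 0, 0], 3],
    [[3, -2.2, -0.5], [0, 0, 0], 3],
    [[5.2, 0, -0.9], [0, 0, 0], 3],
  ],
)

```text
t: 47.12
eef_pos: [605.7, 223.3, 241.7]
tcp_rot: [-1.571, -0.002, -1.509]
ft_force: [1.0, -0.8, -2.4]
opening: 0.432
```

>>> apply_moves(
  increments=[
    [[5.2, 0, -0.9], [0, 0, 0], 3],
    [[5.2, 0, -0.9], [0, 0, 0], 3],
    [[5.2, 0, -0.9], [0, 0, 0], 3],
    [[5.2, 0, -0.9], [0, 0, 0], 3],
    [[3, 0, -0.5], [0, 0, 0], 3],
  ],
)

```text
t: 47.75
eef_pos: [577.6, -25.0, 242.9]
tcp_rot: [-1.569, -0.002, -1.508]
ft_force: [0.2, 0.8, -1.6]
opening: 0.436
```

>>> apply_moves(
  increments=[
    [[1, 0, 0], [0, 0, 0], 3],
    [[0, 0, 0], [0, 0, 0], 3],
    [[0, 0, 0], [0, 0, 0], 3],
    [[0, 0, 0], [0, 0, 0], 3],
    [[0, 0, 0], [0, 0, 0], 3],
  ],
)

```text
t: 48.38
eef_pos: [578.3, -33.9, 242.7]
tcp_rot: [-1.57, -0.001, -1.508]
ft_force: [0.3, -0.2, -0.7]
opening: 0.435
```

```bash
python3 -c "
from hand import *
where(); c=shot('wrist'); save(c,'w14'); hand(c,54)"
```

```text
t 48.38 tcp [578.3 -33.9 242.7] local [ -0.5 110.9 242.7] zyaw 3.58 down [ 0.0012 -0.0013 -1.    ] open 41.3 F [ 0.3 -0.2 -0.7]
lid px 322 249 37 box 285 212 (75, 44) tool [ -5.4 -26.   -0.2] r mm 20.5
```

>>> apply_moves(
  increments=[
    [[0.8, 2, 0], [0, 0, 0], 3],
    [[0, 4, 0], [-0.2, 0, 0], 3],
    [[0, 2, 0], [-0.1, 0, 0], 3],
    [[0, 0, 0], [0, 0, 0], 3],
    [[0, 0, 0], [0, 0, 0], 3],
  ],
)

```text
t: 49.05
eef_pos: [579.8, -41.0, 162.1]
tcp_rot: [-1.572, -0.002, -1.506]
ft_force: [-0.3, 0.5, -1.1]
opening: 0.443
```

```bash
python3 -c "
from h import *
where()"
```

```text
t 49.05 tcp [579.8 -41.  162.1] local [  0.6 103.8 162.1] zyaw 3.7 down [-0.0014 -0.002  -1.    ] open 42.1 F [-0.3  0.5 -1.1]
```

>>> apply_moves(
  increments=[
    [[0.1, 1.2, -0.05], [0, 0, 0], 3],
    [[0, 1.5, 0], [0, 0, 0], 3],
    [[0, 0.8, 0], [0, 0, 0], 3],
    [[0, 0, 0], [0, 0, 0], 3],
    [[0, 0, 0], [0, 0, 0], 3],
  ],
)

```text
t: 49.68
eef_pos: [579.9, -42.2, 126.1]
tcp_rot: [-1.57, -0.002, -1.506]
ft_force: [-0.2, -0.8, -0.6]
opening: 0.435
```

>>> apply_moves(
  increments=[
    [[0, 1.2, 0], [0, 0, 0], 3],
    [[0, 0.7, 0], [0, 0, 0], 3],
    [[0, 0.1, 0], [0, 0, 0], 3],
    [[0, 0, 0], [0, 0, 0], 3],
    [[0, 0, 0], [0, 0, 0], 3],
  ],
)

```text
t: 50.3
eef_pos: [579.3, -42.5, 107.2]
tcp_rot: [-1.57, -0.003, -1.506]
ft_force: [-0.6, -0.6, 2.1]
opening: 0.44
```

```bash
python3 -c "
from h import *
where()"
```

```text
t 50.3 tcp [579.3 -42.5 107.2] local [ -0.  102.3 107.2] zyaw 3.74 down [ 8.0e-04 -3.2e-03 -1.0e+00] open 41.8 F [-0.6 -0.6  2.1]
```

>>> apply_moves(
  increments=[
    [[0, 0, 0], [0, 0, 0], 6.5],
    [[0, 0, 0], [0, 0, 0], 6.5],
    [[0, -3, 0], [0, 0, 0], 6.5],
    [[0, -5, 0], [0, 0, 0], 6],
    [[0, -4.5, 0], [0, 0, 0], 5],
  ],
)

```text
t: 50.92
eef_pos: [578.3, -42.0, 231.1]
tcp_rot: [-1.578, -0.001, -1.506]
ft_force: [0.4, 0.3, 0.6]
opening: 0.577
```

>>> apply_moves(
  increments=[
    [[4, 0, -4.5], [0, 0, 0], 5],
    [[4, 0, -4.5], [0, 0, 0], 5],
    [[3.5, 0, -4], [0, 0, 0], 5],
    [[1, 2, -1], [0, 0, 0], 5],
    [[0, 2, 0], [0, 0, 0], 5],
  ],
)

```text
t: 51.55
eef_pos: [445.2, -180.4, 195.5]
tcp_rot: [-1.567, -0.007, -1.504]
ft_force: [0.1, -0.6, -0.2]
opening: 0.524
```

>>> apply_moves(
  increments=[
    [[0, 0, 0], [0, 0, 0], 5],
    [[0, 0, 0], [0, 0, 0], 5],
    [[0, 0, 0], [0, 0, 0], 5],
    [[0, 0, 0], [0, 0, 0], 5],
    [[0, 0, 0], [0, 0, 0], 5],
  ],
)

```text
t: 52.18
eef_pos: [445.8, -180.1, 196.4]
tcp_rot: [-1.567, -0.007, -1.504]
ft_force: [-0.7, 0.3, 1.2]
opening: 0.529
```

```bash
python3 -c "
from seg import *
where(); c=shot('wrist'); save(c,'w15')
for ce,s in blobs(c,(0,150,60),(8,255,255),100)+blobs(c,(172,150,60),(180,255,255),100):
    print(ce,s,loc(*ray(c,ce,48)[:2]),loc(*ray(c,(ce[0],s[1]),48)[:2]),loc(*ray(c,(ce[0],s[1]+s[3]),48)[:2]))
for p,k in find(c,'bar'): print(p,k,loc(*p[:2]))
s=shot('side'); save(s,'s3'); im=cv2.cvtColor(s['img'],cv2.COLOR_RGB2BGR)
cv2.imwrite('pics/s3c.png',cv2.resize(im[150:310,180:460],None,fx=2.8,fy=2.8))"
```

```text
t 52.17 tcp [ 445.8 -180.1  196.4] local [-141.5  -27.1  196.4] zyaw 3.85 down [ 0.0045 -0.0066 -1.    ] open 50.3 F [-0.7  0.3  1.2]
[312.  193.4] [306, 164, 13, 60, 766] [-152.7  -28.8] [-152.6    4.7] [-152.8  -65.6]
[434.0, -188.0, 2.0] 0.97 [-153.8  -34.2]
```

View pics/s3c.png

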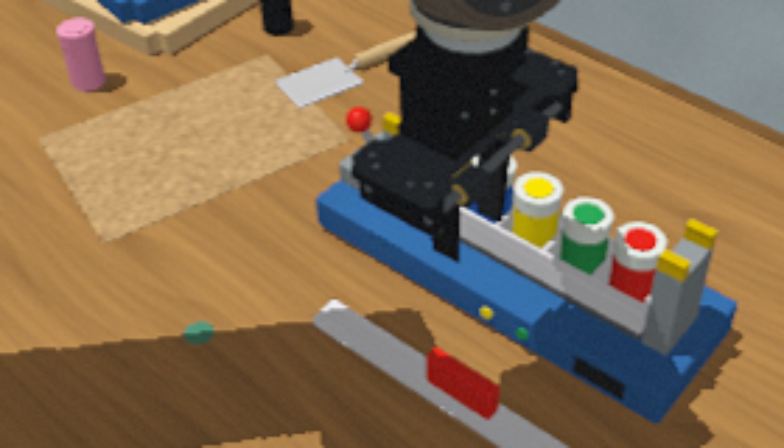

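View pics/w15.png

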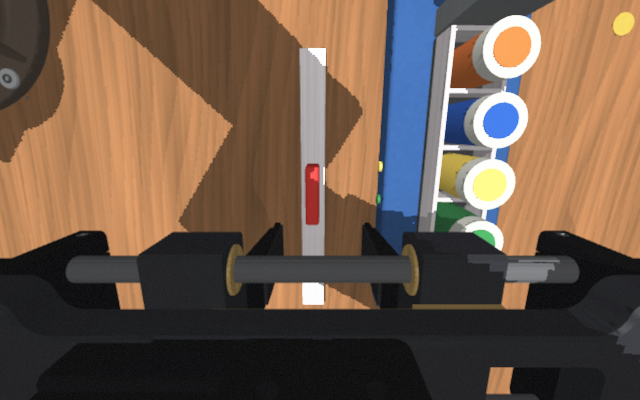

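s3c and w15: all five jars are seated. The bar lies at local (-152.7, -30.4), its red grip at rows 164–224, col 312. Next I pick up the bar.

>>> apply_moves(
  increments=[
    [[0.3, 3, -1.1], [-0.3, 0.3, 0.4], 5],
    [[0, 5, -0.1], [-0.2, 0, 0.2], 5],
    [[0, 4, -0.1], [-0.2, 0, 0.2], 5],
    [[0, 0, 0], [0, 0, 0], 5],
    [[0, 0, 0], [0, 0, 0], 5],
  ],
)

```text
t: 52.95
eef_pos: [434.0, -185.0, 75.5]
tcp_rot: [-1.576, 0.005, -1.509]
ft_force: [-0.1, 0.4, -0.8]
opening: 0.523
```

```bash
python3 -c "
from h import *
where()"
```

```text
t 52.95 tcp [ 434.  -185.    75.5] local [-153.6  -31.2   75.5] zyaw 3.54 down [-0.0054  0.0048 -1.    ] open 49.7 F [-0.1  0.4 -0.8]
```

>>> apply_moves(
  increments=[
    [[-0.05, 2.5, 0], [0, 0, 0], 5],
    [[0, 2.5, 0], [0, 0, 0], 5],
    [[0, 0.6, 0], [0, 0, 0], 5],
    [[0, 0, 0], [0, 0, 0], 5],
    [[0, 0, 0], [0, 0, 0], 5],
  ],
)

```text
t: 53.58
eef_pos: [437.8, -186.3, 25.6]
tcp_rot: [-1.566, -0.002, -1.508]
ft_force: [-0.4, -0.7, 0.3]
opening: 0.526
```

```bash
python3 -c "
from h import *
where()"
```

```text
t 53.58 tcp [ 437.8 -186.3   25.6] local [-149.9  -32.8   25.6] zyaw 3.57 down [ 0.0053 -0.0017 -1.    ] open 50.0 F [-0.4 -0.7  0.3]
```

>>> apply_moves(
  increments=[
    [[-0.25, 0.6, -0.35], [-0.5, 0, 0.1], 5],
    [[0, 0.2, 0], [0, 0, 0], 5],
    [[0, 0, 0], [0, 0, 0], 0],
    [[0, 0, 0], [0, 0, 0], 0],
    [[0, 0, 0], [0, 0, 0], 0],
  ],
)

```text
t: 54.2
eef_pos: [434.4, -184.1, 18.3]
tcp_rot: [-1.573, -0.001, -1.508]
ft_force: [0.3, 0.6, -0.1]
opening: 0.267
```

>>> apply_moves(
  increments=[
    [[0, 0, 0], [0, 0, 0], 0],
    [[0, 0, 0], [0, 0, 0], 0],
    [[0, 0, 0], [0, 0, 0], 0],
    [[0, 0, 0], [0, 0, 0], 0],
    [[0, 0, 0], [0, 0, 0], 0],
  ],
)

```text
t: 54.82
eef_pos: [434.5, -184.2, 18.4]
tcp_rot: [-1.573, -0.001, -1.509]
ft_force: [-0.6, -1.2, -0.7]
opening: 0.166
```

```bash
python3 -c "
from h import *
where()"
```

```text
t 54.83 tcp [ 434.5 -184.2   18.4] local [-153.1  -30.4   18.4] zyaw 3.56 down [-0.0023 -0.0014 -1.    ] open 15.7 F [-0.6 -1.2 -0.7]
```

>>> apply_moves(
  increments=[
    [[0, -4, 0], [0, 0, 0], 0],
    [[0, -5, 0], [0, 0, 0], 0],
    [[0, -5, 0], [0, 0, 0], 0],
    [[0, -5, 0], [0, 0, 0], 0],
    [[0, -1.5, 0], [0, 0, 0], 0],
  ],
)

```text
t: 55.45
eef_pos: [433.5, -183.2, 227.2]
tcp_rot: [-1.58, 0.003, -1.508]
ft_force: [0.3, 0.6, -3.8]
opening: 0.168
```

>>> apply_moves(
  increments=[
    [[-0.7, 0, 3.6], [0, 0, 0], 0],
    [[-0.8, 0, 3.6], [0, 0, 0], 0],
    [[-0.8, 0, 3.6], [0, 0, 0], 0],
    [[-0.4, 0, 2.5], [0, 0, 0], 0],
    [[0, 0, 0], [0, 0, 0], 0],
  ],
)

```text
t: 56.08
eef_pos: [566.8, -146.5, 226.1]
tcp_rot: [-1.581, 0.003, -1.509]
ft_force: [-0.2, 0.4, -3.5]
opening: 0.167
```

>>> apply_moves(
  increments=[
    [[0, 0, 0], [0, 0, 0], 0],
    [[0, 0, 0], [0, 0, 0], 0],
    [[0, 0, 0], [0, 0, 0], 0],
    [[0, 0, 0], [0, 0, 0], 0],
    [[0, 0, 0], [0, 0, 0], 0],
  ],
)

```text
t: 56.7
eef_pos: [564.3, -147.0, 225.9]
tcp_rot: [-1.583, 0.004, -1.511]
ft_force: [0.3, -0.3, -3.1]
opening: 0.166
```

```bash
python3 -c "
from seg import *
where(); c=shot('wrist'); save(c,'w16'); p,Rm,s=pose()
for ce,s in blobs(c,(20,120,90),(35,255,255),15):
    q=loc(*ray(c,ce,153)[:2])
    if abs(q[0])<40: print('Y',ce,s,q)
# bar axis vs tool: white bar columns at several rows, z=bar top
zt=p[2]-18.4+12
g=c['img'].min(2)
for r in (20,50,80,110,140):
    x=np.where(g[r,290:360]>150)[0]+290
    if len(x): print(r,x.min(),x.max(),loc(*ray(c,((x.min()+x.max()+1)/2,r),zt)[:2]))
"
```

```text
t 56.7 tcp [ 564.3 -147.   225.9] local [-21.3  -1.2 225.9] zyaw 3.45 down [-0.0126  0.0028 -0.9999] open 15.8 F [ 0.3 -0.3 -3.1]
Y [379.2  26.1] [371, 6, 17, 41, 583] [ 21.2 144.7]
Y [350.5 179.7] [347, 175, 10, 10, 42] [ 2.1 26.4]
Y [350.7 205.7] [346, 193, 12, 27, 256] [2.8 3.3]
Y [354.4 266.6] [353, 264, 4, 7, 16] [  7.5 -54.9]
Y [354.2 286.6] [351, 277, 6, 18, 38] [  7.9 -75.4]
Y [383.4 306.1] [379, 305, 11, 3, 18] [ 36.4 -95.9]
20 295 359 [-18.5 125.8]
50 296 348 [-21.3 110.7]
80 297 347 [-21.3  94.9]
110 297 359 [-17.7  78.4]
140 298 359 [-17.3  61.1]
```

View pics/w16.png

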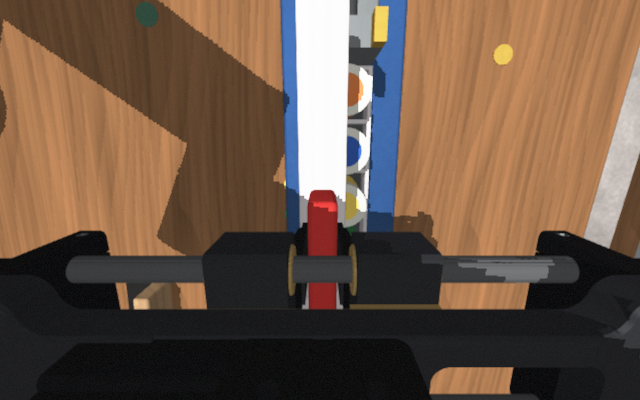

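>>> apply_moves(
  increments=[
    [[-0.1, 1, 2.1], [0.7, 0, -0.1], 0],
    [[0, 1.5, 0], [0, 0, 0], 0],
    [[0, 0, 0], [0, 0, 0], 0],
    [[0, 0, 0], [0, 0, 0], 0],
    [[0, 0, 0], [0, 0, 0], 0],
  ],
)

```text
t: 57.38
eef_pos: [586.3, -144.4, 198.3]
tcp_rot: [-1.571, 0.002, -1.51]
ft_force: [-0.1, -0.7, -2.7]
opening: 0.166
```

```bash
cat > barchk.py <<'E'
from seg import *
where(); c=shot('wrist'); save(c,'w17'); p,Rm,s=pose(); zt=p[2]-18.4+12
for ce,s in blobs(c,(20,120,90),(35,255,255),15):
    q=loc(*ray(c,ce,153)[:2])
    if abs(q[0])<40 and abs(q[1])>100: print('Y',ce,s,q,loc(*ray(c,(s[0],ce[1]),153)[:2])[0],loc(*ray(c,(s[0]+s[2],ce[1]),153)[:2])[0])
g=c['img'].min(2)
for r in (15,30,50,80,110,140):
    x=np.where(g[r,280:370]>150)[0]+280
    if len(x): print(r,x.min(),x.max(),[loc(*ray(c,(xx,r),zt)[:2]).tolist() for xx in (x.min(),x.max()+1)])
E
python3 barchk.py
```

```text
t 57.38 tcp [ 586.3 -144.4  198.3] local [9.000e-01 1.000e-01 1.983e+02] zyaw 3.46 down [-7.0e-04  2.1e-03 -1.0e+00] open 15.8 F [-0.1 -0.7 -2.7]
Y [287.1  17.8] [279, 0, 16, 38, 560] [-22.9 141.9] -28.4 -17.6
Y [355.3  17.7] [350, 0, 12, 38, 434] [ 23. 142.] 19.4 27.5
15 295 349 [[-14.2, 129.5], [16.0, 129.5]]
30 296 348 [[-13.8, 122.1], [15.6, 122.1]]
50 296 348 [[-14.0, 112.0], [15.8, 111.9]]
80 290 350 [[-17.8, 96.2], [17.3, 96.2]]
110 291 349 [[-17.7, 79.7], [17.1, 79.7]]
140 292 346 [[-17.5, 62.4], [15.7, 62.4]]
```

>>> apply_moves(
  increments=[
    [[0, 1.2, -0.2], [-0.1, 0, 0.1], 0],
    [[0, 1, 0], [0, 0, 0], 0],
    [[0, 0, 0], [0, 0, 0], 0],
    [[0, 0, 0], [0, 0, 0], 0],
    [[0, 0, 0], [0, 0, 0], 0],
  ],
)

```text
t: 58.05
eef_pos: [584.1, -144.6, 175.1]
tcp_rot: [-1.573, 0.004, -1.511]
ft_force: [0.3, 0.2, -3.5]
opening: 0.169
```

```bash
python3 barchk.py
```

```text
t 58.05 tcp [ 584.1 -144.6  175.1] local [ -1.4   0.  175.1] zyaw 3.45 down [-0.0021  0.0036 -1.    ] open 16.1 F [ 0.3  0.2 -3.5]
Y [286.4  12. ] [278, 0, 17, 26, 419] [-23.  136.8] -28.0 -17.8
Y [360.7  12.1] [352, 0, 19, 26, 454] [ 21.5 136.7] 16.3 27.7
15 295 349 [[-16.5, 129.5], [13.8, 129.5]]
30 296 348 [[-16.1, 122.1], [13.4, 122.1]]
50 296 348 [[-16.3, 112.0], [13.6, 111.9]]
80 291 355 [[-19.5, 96.2], [18.0, 96.1]]
110 291 354 [[-20.0, 79.6], [17.9, 79.6]]
140 292 353 [[-19.8, 62.3], [17.7, 62.3]]
```

>>> apply_moves(
  increments=[
    [[0, 0.5, 0.12], [0, 0, 0.2], 0],
    [[0, 0.8, 0], [0, 0, 0], 0],
    [[0, 0.5, 0], [0, 0, 0], 0],
    [[0, 0, 0], [0, 0, 0], 0],
    [[0, 0, 0], [0, 0, 0], 0],
  ],
)

```text
t: 58.72
eef_pos: [585.5, -144.5, 156.0]
tcp_rot: [-1.572, 0.007, -1.51]
ft_force: [-0.1, -0.2, -2.5]
opening: 0.165
```

```bash
python3 barchk.py
```

```text
t 58.73 tcp [ 585.5 -144.5  156. ] local [1.00e-01 1.00e-01 1.56e+02] zyaw 3.46 down [-0.0017  0.007  -1.    ] open 15.7 F [-0.1 -0.2 -2.5]
Y [279.1   1.5] [270, 0, 19, 4, 75] [-23.2 135. ] -28.1 -17.9
Y [361.6   2. ] [353, 0, 20, 10, 89] [ 21.1 134.7] 16.5 27.2
15 296 348 [[-14.5, 129.7], [14.7, 129.7]]
30 296 348 [[-14.7, 122.3], [14.9, 122.3]]
50 285 348 [[-21.1, 112.1], [15.1, 112.1]]
80 286 357 [[-21.0, 96.3], [20.6, 96.3]]
110 287 347 [[-20.9, 79.7], [15.2, 79.7]]
140 288 355 [[-20.8, 62.4], [20.4, 62.4]]
```

>>> apply_moves(
  increments=[
    [[0, 0, 0], [0, 0, -0.4], 0],
    [[0, 0.2, 0], [0, 0, 0], 0],
    [[0, 0, 0], [0, 0, 0], 0],
    [[0, 0, 0], [0, 0, 0], 3],
    [[0, 0, 0], [0, 0, 0], 4],
  ],
)

```text
t: 59.4
eef_pos: [586.0, -144.6, 156.0]
tcp_rot: [-1.57, -0.001, -1.51]
ft_force: [-0.5, -0.4, 0.7]
opening: 0.321
```

```bash
python3 -c "
from h import *
where()"
```

```text
t 59.4 tcp [ 586.  -144.6  156. ] local [  0.6  -0.  156. ] zyaw 3.46 down [ 0.0014 -0.0014 -1.    ] open 30.6 F [-0.5 -0.4  0.7]
```

>>> apply_moves(
  increments=[
    [[0, 0, 0], [0, 0, 0], 5],
    [[0, -2, 0], [0, 0, 0], 5],
    [[0, -5, 0], [0, 0, 0], 3],
    [[-4.5, 0, -2.3], [0, 0, 0], 0],
    [[-4.5, 0, -2.3], [0, 0, 0], 0],
  ],
)

```text
t: 60.02
eef_pos: [534.8, -57.9, 227.1]
tcp_rot: [-1.569, -0.001, -1.514]
ft_force: [1.0, 0.5, -1.1]
opening: 0.266
```

>>> apply_moves(
  increments=[
    [[-4.5, 0, -2.3], [0, 0, 0], 0],
    [[-4.5, 0, -2], [0, 0, 0], 0],
    [[0, 0, 0], [0, 0, 0], 0],
    [[0, 0, 0], [0, 0, 0], 0],
    [[0, 0, 0], [0, 0, 0], 0],
  ],
)

```text
t: 60.65
eef_pos: [484.8, 33.0, 227.9]
tcp_rot: [-1.567, -0.002, -1.512]
ft_force: [-0.7, 0.5, -0.3]
opening: 0.006
```

```bash
python3 -c "
from h import *
where()
for n in('top','side'):
    c=shot(n); save(c,n+'5')
    for t in('start_tip','bar'):
        for p,k in find(c,t): print(n,t,p,k,loc(*p[:2]))
    im=cv2.cvtColor(c['img'],cv2.COLOR_RGB2BGR)
    cr=im[150:230,275:420] if n=='top' else im[175:305,280:450]
    cv2.imwrite(f'pics/{n}5c.png',cv2.resize(cr,None,fx=4.5,fy=4.5,interpolation=cv2.INTER_CUBIC))
a=cv2.imread('pics/top5c.png');b=cv2.imread('pics/side5c.png');a=cv2.resize(a,(430,240));b=cv2.resize(b,(765*7//10,585*7//10))
o=np.zeros((600,540,3),np.uint8);o[:240,:430]=a;b=cv2.resize(b,(470,359));o[241:600,:470]=b;cv2.imwrite('pics/both5.png',o)"
```

```text
t 60.65 tcp [484.8  33.  227.9] local [-89.8 183.4 227.9] zyaw 3.35 down [ 0.0041 -0.0014 -1.    ] open 0.6 F [-0.7  0.5 -0.3]
top bar [589.0, -149.0, 137.0] 0.95 [ 3.3 -4.6]
side start_tip [550.0, 48.0, 130.0] 0.5 [-23.8 194.4]
side start_tip [586.0, -145.0, 139.0] 0.36 [ 0.5 -0.4]
side bar [587.0, -147.0, 139.0] 0.64 [ 1.4 -2.5]
```

View pics/both5.png

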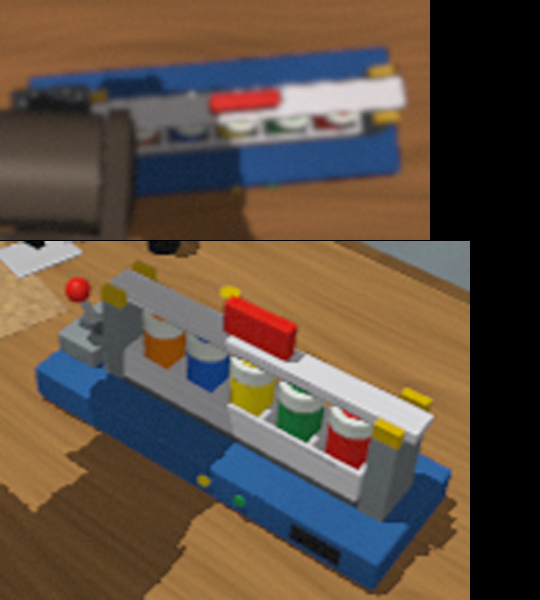

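both5: the bar rests flat in both notches over all five lids, and the lever is still off. Next is the lever.

>>> apply_moves(
  increments=[
    [[-0.8, 3, 0], [-0.2, 0, 0], 0],
    [[0, 5, 0], [-0.2, 0, 0], 0],
    [[0, 3.5, 0], [-0.2, 0, 0], 0],
    [[0, 0, 0], [0, 0, 0], 0],
    [[0, 0, 0], [0, 0, 0], 0],
  ],
)

```text
t: 61.58
eef_pos: [485.8, 40.5, 111.7]
tcp_rot: [-1.574, -0.002, -1.514]
ft_force: [-0.6, 0.5, -0.1]
opening: 0.005
```

```bash
python3 -c "
from h import *
where()"
```

```text
t 61.58 tcp [485.8  40.5 111.7] local [-88.4 190.8 111.7] zyaw 3.27 down [-0.0033 -0.0021 -1.    ] open 0.5 F [-0.6  0.5 -0.1]
```

>>> apply_moves(
  increments=[
    [[0, 0, 2.5], [0, 0, 0], 0],
    [[0, 0, 2], [0, 0, 0], 0],
    [[0, 0, 2], [0, 0, 0], 0],
    [[0, 0, 1.5], [0, 0, 0], 0],
    [[0, 0, 0], [0, 0, 0], 0],
  ],
)

```text
t: 62.2
eef_pos: [570.0, 44.9, 120.3]
tcp_rot: [-1.564, -0.003, -1.514]
ft_force: [0.4, 0.8, -0.1]
opening: 0.003
```

```bash
python3 -c "
from h import *
where()"
```

```text
t 62.2 tcp [570.   44.9 120.3] local [ -4.  190.1 120.3] zyaw 3.26 down [ 0.0065 -0.0025 -1.    ] open 0.3 F [ 0.4  0.8 -0.1]
```

>>> apply_moves(
  increments=[
    [[0, 0.3, 0.7], [0, 0, 0], 0],
    [[0, 0, 0.4], [0, 0, 0], 0],
    [[0, 0, 0.2], [0, 0, 0], 0],
    [[0, 0, 0], [0, 0, 0], 0],
    [[0, 0, 0], [0, 0, 0], 0],
  ],
)

```text
t: 62.82
eef_pos: [582.7, 45.7, 118.8]
tcp_rot: [-1.564, -0.003, -1.514]
ft_force: [-0.6, 0.3, 0.1]
opening: 0.003
```

```bash
python3 -c "
from h import *
where()
c=shot('side')
for p,k in find(c,'start_tip'): print(p,k,loc(*p[:2]))"
```

```text
t 62.83 tcp [582.7  45.7 118.8] local [  8.7 190.1 118.8] zyaw 3.26 down [ 0.0073 -0.0025 -1.    ] open 0.3 F [-0.6  0.3  0.1]
[605.0, 49.0, 131.0] 0.45 [ 31.2 192.1]
```

>>> apply_moves(
  increments=[
    [[0, 0, 0.3], [0, 0, 0], 0],
    [[0, 0, 0.2], [0, 0, 0], 0],
    [[0, 0, 0], [0, 0, 0], 0],
    [[0, 0, 0], [0, 0, 0], 0],
    [[0, 0, 0], [0, 0, 0], 0],
  ],
)

```text
t: 63.55
eef_pos: [587.4, 45.9, 118.6]
tcp_rot: [-1.565, -0.003, -1.514]
ft_force: [-0.8, -0.4, 0.6]
opening: 0.001
```

```bash
python3 -c "
from h import *
where()"
```

```text
t 63.55 tcp [587.4  45.9 118.6] local [ 13.4 190.1 118.6] zyaw 3.26 down [ 0.0056 -0.0025 -1.    ] open 0.1 F [-0.8 -0.4  0.6]
```

>>> apply_moves(
  increments=[
    [[0, 0, 0.2], [0, 0, 0], 0],
    [[0, 0, 0.1], [0, 0, 0], 0],
    [[0, 0, 0], [0, 0, 0], 0],
    [[0, 0, 0], [0, 0, 0], 0],
    [[0, 0, 0], [0, 0, 0], 0],
  ],
)

```text
t: 64.18
eef_pos: [587.3, 45.9, 118.6]
tcp_rot: [-1.573, -0.003, -1.514]
ft_force: [-2.7, 0.1, 1.3]
opening: 0.008
```

```bash
python3 -c "
from h import *
where()
c=shot('side'); save(c,'s6')
for p,k in find(c,'start_tip'): print(p,k,loc(*p[:2]))
im=cv2.cvtColor(c['img'],cv2.COLOR_RGB2BGR)[150:260,270:400]
cv2.imwrite('pics/s6c.png',cv2.resize(im,None,fx=5,fy=5,interpolation=cv2.INTER_CUBIC))"
```

```text
t 64.17 tcp [587.3  45.9 118.6] local [ 13.4 190.1 118.6] zyaw 3.28 down [-0.0017 -0.0029 -1.    ] open 0.8 F [-2.7  0.1  1.3]
[606.0, 48.0, 131.0] 0.57 [ 32.1 191. ]
```

View pics/s6c.png

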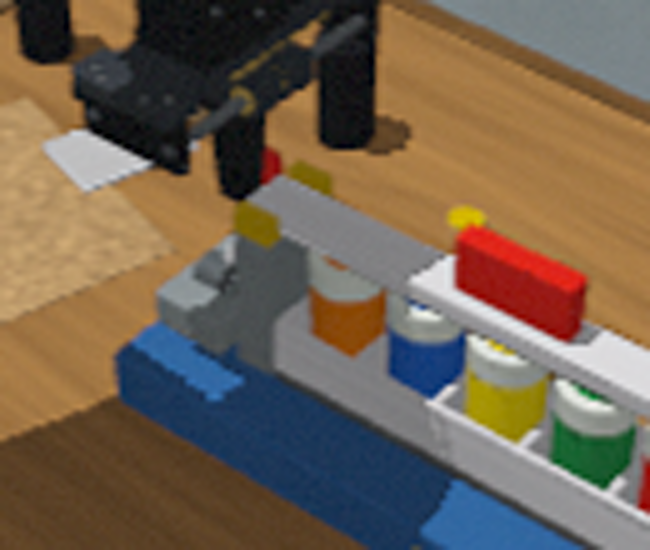

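s6c: the finger is behind the red ball, which is over on the far side. The tool stopped at x 13.4 with reaction force building. One firmer nudge, then back off.

>>> apply_moves(
  increments=[
    [[0, 0, 0.3], [0, 0, 0], 0],
    [[0, 0, 0.3], [0, 0, 0], 0],
    [[0, 0, 0.3], [0, 0, 0], 0],
    [[0, 0, 0.3], [0, 0, 0], 0],
    [[0, 0, 0], [0, 0, 0], 0],
  ],
)

```text
t: 64.9
eef_pos: [586.9, 46.0, 118.7]
tcp_rot: [-1.603, -0.003, -1.512]
ft_force: [-2.3, -0.4, 0.8]
opening: 0.006
```

```bash
python3 -c "
from h import *
where()"
```

```text
t 64.9 tcp [586.9  46.  118.7] local [ 13.  190.1 118.7] zyaw 3.37 down [-0.0316 -0.0046 -0.9995] open 0.5 F [-2.3 -0.4  0.8]
```

>>> apply_moves(
  increments=[
    [[0, 0, -1], [0, 0, 0], 0],
    [[0, 0, -3], [1, 0, 0], 0],
    [[0, 0, -4], [0.8, 0, 0], 0],
    [[0, -5, -3], [0, 0, 0], 0],
    [[0, -5, 0], [0, 0, 0], 0],
  ],
)

```text
t: 65.53
eef_pos: [472.2, 39.7, 219.3]
tcp_rot: [-1.572, -0.002, -1.512]
ft_force: [0.3, -0.7, -0.1]
opening: 0.003
```

>>> apply_moves(
  increments=[
    [[-4, -2, -2], [0, 0, 0], 0],
    [[-5, 0, -1], [0, 0, 0], 0],
    [[-5, 0, 0], [0, 0, 0], 0],
    [[0, 0, 0], [0, 0, 0], 0],
    [[0, 0, 0], [0, 0, 0], 0],
  ],
)

```text
t: 66.15
eef_pos: [433.9, 181.1, 244.0]
tcp_rot: [-1.558, -0.001, -1.514]
ft_force: [0.7, -0.7, -1.3]
opening: 0.006
```

```bash
python3 -c "
from h import *
where()
from seg import blobs
for n in('top','side'):
    c=shot(n); save(c,n+'7')
    for t in('start_tip','bar','can','squeegee','scraper'):
        for p,k in find(c,t): print(n,t,p,k,loc(*p[:2]))
    im=cv2.cvtColor(c['img'],cv2.COLOR_RGB2BGR)
    cr=im[155:225,275:420] if n=='top' else im[170:305,280:450]
    cv2.imwrite(f'pics/{n}7c.png',cr)
a=cv2.resize(cv2.imread('pics/top7c.png'),(560,270),interpolation=cv2.INTER_CUBIC);b=cv2.resize(cv2.imread('pics/side7c.png'),(410,325),interpolation=cv2.INTER_CUBIC)
o=np.zeros((600,560,3),np.uint8);o[:270]=a;o[272:597,:410]=b;cv2.imwrite('pics/both7.png',o)"
```

```text
t 66.15 tcp [433.9 181.1 244. ] local [-131.7  334.3  244. ] zyaw 3.27 down [ 1.320e-02  2.000e-04 -9.999e-01] open 0.6 F [ 0.7 -0.7 -1.3]
top start_tip [608.0, 46.0, 129.0] 0.52 [ 34.  188.9]
top bar [588.0, -147.0, 133.0] 0.62 [ 2.4 -2.5]
top can [552.0, -484.0, 1.0] 0.87 [ -53.8 -336.8]
top squeegee [329.0, -418.0, -2.0] 0.84 [-272.4 -257.5]
top scraper [742.0, 239.0, -0.0] 0.97 [179.4 373.5]
side start_tip [609.0, 49.0, 127.0] 0.47 [ 35.2 191.8]
side start_tip [581.0, -98.0, 54.0] 0.35 [-1.6 46.8]
side bar [586.0, -147.0, 135.0] 0.6 [ 0.4 -2.4]
side bar [581.0, -96.0, 50.0] 0.54 [-1.5 48.8]
side bar [588.0, -249.0, 53.0] 0.39 [  -3.7 -104.4]
side can [551.0, -483.0, 1.0] 0.6 [ -54.8 -335.7]
side squeegee [331.0, -410.0, -0.0] 0.61 [-270.  -249.6]
side scraper [596.0, -291.0, 135.0] 0.64 [   1.7 -146.8]
side scraper [738.0, 245.0, -4.0] 0.63 [175.7 379.7]
side scraper [584.0, -148.0, 51.0] 0.45 [-1.7 -3.3]
```

View pics/both7.png

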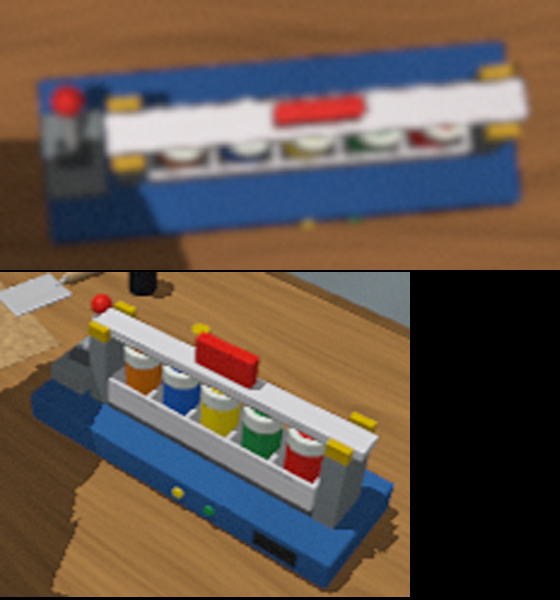

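```bash
python3 -c "
from h import *
print(env.job_done())"
```

```text
the job is handed in; nothing more can be done
None
```

The shaker is loaded and started, and I handed the job in at about 66 s of the 210 s allowed. `job_done()` reports no verdict, so what follows rests on my own checks.

**What I did**
- I laid the bar on the bench in front of the shaker.
- All five jars were present. I put red, green, yellow, blue and orange into pockets 0 to 4 in that order.
- I laid the bar back in both notches, then pushed the start lever away from the robot until the tool stopped against the end of its travel.

**What the last checks showed**
- **Jars:** all five look upright and fully down under the bar in the final top and side pictures.
- **Bar:** it looks flat in both notches. Across the row (x) I had centred it against the cheeks in the wrist camera, to about half a millimetre.
- **Lever:** both cameras put the ball at shaker x +34 to +35 mm, against 33.6 mm expected when fully on.
- **Can, squeegee and spatula:** they are at their starting positions to within measurement noise.
- **Robot:** it was clear of everything when I handed in.

**What disagreed**
- **Bar along its length (y):** the wrist reading before release had it centred. The final pictures and network readings put it about 1 to 3.5 mm towards the shaker's -y end. I left it there because it spans both notches fully and the lever had already been pushed.
- **Cameras:** the wrist and top cameras differed by a constant 2.7 mm or so in y. I placed the jars and the bar by the wrist camera.

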